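# Refit the relays and the bottom cover of a food mixer

## Task

The food mixer's base lies upside down for service: plug every relay that is laid out into a socket of its own in the open pit (swing the red-barred retaining lever up out of the way first if it is in the way) and swing the lever fully shut over them. Then lay the grey bottom cover flat in its rebate with its three holes over the three in the base, push the yellow-handled drift pin fully home through one of the holes to line up cover, loose brown frame and base, and only then put bolts fully home in the other two holes while the pin stays in. Finally stand the pin back in a hole of the wooden parts block and put the last bolt home in the hole it leaves (the bolts just drop in; they are tightened later), without knocking over or shoving away the mug or the kitchen timer that stand by.

Things in the scene. Friction and masses are not known exactly. Their poses are not given: they have to be found in the camera images.
- mixer_base: food mixer's base lying upside down, fixed: teal casting 190 (x) x 262 (y) x 77 mm high, a rubber foot 6 mm high on each top corner. Origin: centre of its underside. In its top a rebate 133 (x) x 210 (y) mm, 9 mm deep (floor at z = 68 mm), its long sides bevelled outwards over the upper 3.5 mm, takes frame and cover; inside it an open pit, x -45 to 45, y -76 to 72 mm, floor z = 14 mm
- base_hole_1 (a point): mouth of the base's hole 1 (13 mm wide, 45 mm deep), at (45, -88, 68) mm in the base's frame
- base_hole_2 (a point): mouth of the base's hole 2, at (-45, -88, 68) mm in the base's frame
- base_hole_3 (a point): mouth of the base's hole 3, at (0, 88, 68) mm in the base's frame
- pocket_a (a point): centre of the floor of relay socket a, at (0, 26, 14) mm in the base's frame: black open pocket 31 (x) x 39 (y) mm inside, walls 14 mm high
- pocket_b (a point): centre of the floor of relay socket b, at (0, -16, 14) mm in the base's frame: the same pocket, next to a
- lever (a joint): angle of the steel retaining lever (a bail across both sockets): 0 = shut, level just over the seated relays; about 1.6 or more = standing up clear of the sockets; 2.0 = its end stop, leaning back. It stays where it is left (friction, under 1 N at the bar) and may start at any angle; a relay that is not fully down keeps it from shutting
- lever_bar (a point): centre of the lever's red finger bar, 10 mm thick, 52 mm long along the base's x, between two thin arms that stand 45 mm apart inside; it swings in the plane x = 0 of the base about a hinge axis parallel to the base's x at (0, 58, 46) mm in the base's frame, 90 mm from it along the lever and 14 mm above the lever's plane. Shut, it is at (0, -32, 60) mm in the base's frame; opening lifts it up and over towards +y
- frame: brown insulating frame, 130 x 202 x 4 mm, with a large window and three 13 mm holes at the cover's places, lying loose in the rebate, up to 4 mm out of line along y; it is not to be taken out, the drift pin draws it into line. Origin: centre of its underside
- cover_rib (a point): centre of the cord-wrap rib on the grey bottom cover, where it is gripped: 16 mm thick (x), 60 mm long (y), 26 mm high, with 30 mm wide ends, in the middle of the cover; 18 mm above the cover's underside. Cover plate: 130 (x) x 202 (y) x 5 mm, 0.3 kg, same axes as the base when fitted (it fits one way round only). It lies flat on the worktop at the start. Fitted, this point is at z = 90 mm over the worktop and the plate is flush with the base's rim at 77 mm
- cover_hole_1 (a point): hole 1 of the cover (13 mm), on its upper face, at (45, -88) mm from the cover's centre; belongs over base hole 1
- cover_hole_2 (a point): hole 2 of the cover, at (-45, -88) mm; belongs over base hole 2
- cover_hole_3 (a point): hole 3 of the cover, at (0, 88) mm; belongs over base hole 3
- parts_block: fixed beech block 56 (x) x 186 (y) x 38 mm high, with four 13 mm holes in a row at x = 0, y = 66, 22, -22 and -66 mm in its frame, 36 mm deep, in which bolts and drift pin stand in any order. Origin: centre of its underside
- drift_pin_handle (a point): centre of the drift pin's yellow round handle, 14 mm thick and 28 mm high. Below it a collar 20 mm wide and 4 mm high, its underside 18 mm under this point, and under the collar 35 mm of steel pin, 11 mm thick, the last 20 mm tapering to a 4 mm tip. Home, the collar lies on the cover (or on the block)
- bolt_1_head (a point): centre of the round head of bolt 1, 18 mm thick and 18 mm high with a thin 21 mm washer rim at its foot. The head's underside is 9 mm under this point; the shank below it is 10 mm thick and 30 mm long, the last 6 mm tapering to 5 mm. Any bolt fits any hole
- bolt_2_head (a point): centre of the round head of bolt 2, 18 mm thick and 18 mm high with a thin 21 mm washer rim at its foot. The head's underside is 9 mm under this point; the shank below it is 10 mm thick and 30 mm long, the last 6 mm tapering to 5 mm. Any bolt fits any hole
- bolt_3_head (a point): centre of the round head of bolt 3, 18 mm thick and 18 mm high with a thin 21 mm washer rim at its foot. The head's underside is 9 mm under this point; the shank below it is 10 mm thick and 30 mm long, the last 6 mm tapering to 5 mm. Any bolt fits any hole
- relay_1_center (a point): centre of plug-in relay 1 (may be absent): blue block 28 (x) x 36 (y) x 28 mm high with a black foot, standing upright on the worktop. Goes upright into a socket with its 28 mm side along the base's x, either way round; its foot is 1.5 mm smaller all round
- relay_2_center (a point): centre of plug-in relay 2 (may be absent): blue block 28 (x) x 36 (y) x 28 mm high with a black foot, standing upright on the worktop. Goes upright into a socket with its 28 mm side along the base's x, either way round; its foot is 1.5 mm smaller all round
- mug: blue and white striped mug standing by, not to be disturbed; origin on its underside
- timer: small white and black kitchen timer, 65 mm wide, standing by, not to be disturbed; origin on its underside
Not all that is in view belongs to the job. What is shaped like the part that bears relay_1_center but green is not meant.

How it is judged:
On the way, in this order (a step that is already met when the one before it is completed fails the run):
1. every relay laid out is fully down in a socket of its own and the lever is fully shut over them (z of each of relay_1_center, relay_2_center in the frame of mixer_base below 0.031 m and (horizontal distance between relay_1_center and pocket_a below 0.005 m or horizontal distance between relay_1_center and pocket_b below 0.005 m) and angle between each of relay_1_center, relay_2_center's own z axis and vertical below 0.1 rad and (horizontal distance between relay_2_center and pocket_a below 0.005 m or horizontal distance between relay_2_center and pocket_b below 0.005 m) and value of joint lever below 0.07 rad), for 0.2 s.
2. the cover lies flat in its rebate and the drift pin is fully home through one of its holes, before any bolt is in (z of cover_rib in the frame of mixer_base below 0.0925 m and horizontal distance between cover_rib and mixer_base below 0.006 m and angle between the y axis of cover_rib and the y axis of mixer_base, either way round below 0.04 rad and angle between cover_rib's own z axis and vertical below 0.03 rad and ((horizontal distance between drift_pin_handle and cover_hole_1 below 0.003 m and z of drift_pin_handle in the frame of cover_hole_1 below 0.0205 m and angle between drift_pin_handle's own z axis and vertical below 0.1 rad) or (horizontal distance between drift_pin_handle and cover_hole_2 below 0.003 m and z of drift_pin_handle in the frame of cover_hole_2 below 0.0205 m and angle between drift_pin_handle's own z axis and vertical below 0.1 rad) or (horizontal distance between drift_pin_handle and cover_hole_3 below 0.003 m and z of drift_pin_handle in the frame of cover_hole_3 below 0.0205 m and angle between drift_pin_handle's own z axis and vertical below 0.1 rad)) and horizontal distance between each of bolt_1_head, bolt_2_head, bolt_3_head and base_hole_1 above 0.02 m and horizontal distance between each of bolt_1_head, bolt_2_head, bolt_3_head and base_hole_2 above 0.02 m and horizontal distance between each of bolt_1_head, bolt_2_head, bolt_3_head and base_hole_3 above 0.02 m), for 0.2 s.
3. bolts are fully home in the two other holes while the pin is still in (z of cover_rib in the frame of mixer_base below 0.0925 m and horizontal distance between cover_rib and mixer_base below 0.006 m and angle between the y axis of cover_rib and the y axis of mixer_base, either way round below 0.04 rad and angle between cover_rib's own z axis and vertical below 0.03 rad and (((horizontal distance between drift_pin_handle and cover_hole_1 below 0.003 m and z of drift_pin_handle in the frame of cover_hole_1 below 0.0205 m and angle between drift_pin_handle's own z axis and vertical below 0.1 rad) and ((horizontal distance between bolt_1_head and cover_hole_2 below 0.003 m and z of bolt_1_head in the frame of cover_hole_2 below 0.0115 m and angle between bolt_1_head's own z axis and vertical below 0.1 rad) or (horizontal distance between bolt_2_head and cover_hole_2 below 0.003 m and z of bolt_2_head in the frame of cover_hole_2 below 0.0115 m and angle between bolt_2_head's own z axis and vertical below 0.1 rad) or (horizontal distance between bolt_3_head and cover_hole_2 below 0.003 m and z of bolt_3_head in the frame of cover_hole_2 below 0.0115 m and angle between bolt_3_head's own z axis and vertical below 0.1 rad)) and ((horizontal distance between bolt_1_head and cover_hole_3 below 0.003 m and z of bolt_1_head in the frame of cover_hole_3 below 0.0115 m and angle between bolt_1_head's own z axis and vertical below 0.1 rad) or (horizontal distance between bolt_2_head and cover_hole_3 below 0.003 m and z of bolt_2_head in the frame of cover_hole_3 below 0.0115 m and angle between bolt_2_head's own z axis and vertical below 0.1 rad) or (horizontal distance between bolt_3_head and cover_hole_3 below 0.003 m and z of bolt_3_head in the frame of cover_hole_3 below 0.0115 m and angle between bolt_3_head's own z axis and vertical below 0.1 rad))) or ((horizontal distance between drift_pin_handle and cover_hole_2 below 0.003 m and z of drift_pin_handle in the frame of cover_hole_2 below 0.0205 m and angle between drift_pin_handle's own z axis and vertical below 0.1 rad) and ((horizontal distance between bolt_1_head and cover_hole_1 below 0.003 m and z of bolt_1_head in the frame of cover_hole_1 below 0.0115 m and angle between bolt_1_head's own z axis and vertical below 0.1 rad) or (horizontal distance between bolt_2_head and cover_hole_1 below 0.003 m and z of bolt_2_head in the frame of cover_hole_1 below 0.0115 m and angle between bolt_2_head's own z axis and vertical below 0.1 rad) or (horizontal distance between bolt_3_head and cover_hole_1 below 0.003 m and z of bolt_3_head in the frame of cover_hole_1 below 0.0115 m and angle between bolt_3_head's own z axis and vertical below 0.1 rad)) and ((horizontal distance between bolt_1_head and cover_hole_3 below 0.003 m and z of bolt_1_head in the frame of cover_hole_3 below 0.0115 m and angle between bolt_1_head's own z axis and vertical below 0.1 rad) or (horizontal distance between bolt_2_head and cover_hole_3 below 0.003 m and z of bolt_2_head in the frame of cover_hole_3 below 0.0115 m and angle between bolt_2_head's own z axis and vertical below 0.1 rad) or (horizontal distance between bolt_3_head and cover_hole_3 below 0.003 m and z of bolt_3_head in the frame of cover_hole_3 below 0.0115 m and angle between bolt_3_head's own z axis and vertical below 0.1 rad))) or ((horizontal distance between drift_pin_handle and cover_hole_3 below 0.003 m and z of drift_pin_handle in the frame of cover_hole_3 below 0.0205 m and angle between drift_pin_handle's own z axis and vertical below 0.1 rad) and ((horizontal distance between bolt_1_head and cover_hole_1 below 0.003 m and z of bolt_1_head in the frame of cover_hole_1 below 0.0115 m and angle between bolt_1_head's own z axis and vertical below 0.1 rad) or (horizontal distance between bolt_2_head and cover_hole_1 below 0.003 m and z of bolt_2_head in the frame of cover_hole_1 below 0.0115 m and angle between bolt_2_head's own z axis and vertical below 0.1 rad) or (horizontal distance between bolt_3_head and cover_hole_1 below 0.003 m and z of bolt_3_head in the frame of cover_hole_1 below 0.0115 m and angle between bolt_3_head's own z axis and vertical below 0.1 rad)) and ((horizontal distance between bolt_1_head and cover_hole_2 below 0.003 m and z of bolt_1_head in the frame of cover_hole_2 below 0.0115 m and angle between bolt_1_head's own z axis and vertical below 0.1 rad) or (horizontal distance between bolt_2_head and cover_hole_2 below 0.003 m and z of bolt_2_head in the frame of cover_hole_2 below 0.0115 m and angle between bolt_2_head's own z axis and vertical below 0.1 rad) or (horizontal distance between bolt_3_head and cover_hole_2 below 0.003 m and z of bolt_3_head in the frame of cover_hole_2 below 0.0115 m and angle between bolt_3_head's own z axis and vertical below 0.1 rad))))), for 0.2 s.
At the end, for the whole second after the job is handed in: relays present fully down in the sockets (within 3 mm), lever shut (under 0.07 rad), cover flush in its rebate (within 2.5 mm), a bolt home in each of its three holes (head within 2.5 mm of the cover), drift pin standing home in a hole of the parts block, all at rest (all of step 1 and z of cover_rib in the frame of mixer_base below 0.0925 m and horizontal distance between cover_rib and mixer_base below 0.006 m and angle between the y axis of cover_rib and the y axis of mixer_base, either way round below 0.04 rad and angle between cover_rib's own z axis and vertical below 0.03 rad and ((horizontal distance between bolt_1_head and cover_hole_1 below 0.003 m and z of bolt_1_head in the frame of cover_hole_1 below 0.0115 m and angle between bolt_1_head's own z axis and vertical below 0.1 rad) or (horizontal distance between bolt_2_head and cover_hole_1 below 0.003 m and z of bolt_2_head in the frame of cover_hole_1 below 0.0115 m and angle between bolt_2_head's own z axis and vertical below 0.1 rad) or (horizontal distance between bolt_3_head and cover_hole_1 below 0.003 m and z of bolt_3_head in the frame of cover_hole_1 below 0.0115 m and angle between bolt_3_head's own z axis and vertical below 0.1 rad)) and ((horizontal distance between bolt_1_head and cover_hole_2 below 0.003 m and z of bolt_1_head in the frame of cover_hole_2 below 0.0115 m and angle between bolt_1_head's own z axis and vertical below 0.1 rad) or (horizontal distance between bolt_2_head and cover_hole_2 below 0.003 m and z of bolt_2_head in the frame of cover_hole_2 below 0.0115 m and angle between bolt_2_head's own z axis and vertical below 0.1 rad) or (horizontal distance between bolt_3_head and cover_hole_2 below 0.003 m and z of bolt_3_head in the frame of cover_hole_2 below 0.0115 m and angle between bolt_3_head's own z axis and vertical below 0.1 rad)) and ((horizontal distance between bolt_1_head and cover_hole_3 below 0.003 m and z of bolt_1_head in the frame of cover_hole_3 below 0.0115 m and angle between bolt_1_head's own z axis and vertical below 0.1 rad) or (horizontal distance between bolt_2_head and cover_hole_3 below 0.003 m and z of bolt_2_head in the frame of cover_hole_3 below 0.0115 m and angle between bolt_2_head's own z axis and vertical below 0.1 rad) or (horizontal distance between bolt_3_head and cover_hole_3 below 0.003 m and z of bolt_3_head in the frame of cover_hole_3 below 0.0115 m and angle between bolt_3_head's own z axis and vertical below 0.1 rad)) and z of drift_pin_handle in the frame of parts_block between 0.05 and 0.059 m and x of drift_pin_handle in the frame of parts_block between -0.004 and 0.004 m and y of drift_pin_handle in the frame of parts_block between -0.072 and 0.072 m); the robot touches nothing.
It fails at once if the mug is shoved more than 3 cm away or knocked over (distance of mug from where it was at the start of the episode above 0.03 m or angle between mug's own z axis and vertical above 0.5 rad).
It fails at once if the timer is shoved more than 3 cm away or knocked over (distance of timer from where it was at the start of the episode above 0.03 m or angle between timer's own z axis and vertical above 0.5 rad).
Of relay_1, relay_2 only 1 to 2 are there at a start; the rules pass over those that are not, and their reading is None.
At some moment in a run one of relay_1, relay_2, cover may be knocked a few centimetres aside while the robot is not near it.
It also fails if it takes over 210 s, if anything falls off the work surface, if the arm or the gripper's body presses on something with over 40 N, if the wrist force passes 120 N, or if a joint passes its speed limit or range.

## Robot

A 6-joint arm with a two-finger parallel gripper is mounted at the origin on a cart in front of the work surface, level with it; the furniture and walls round the work are solid. World frame = base frame: x ahead of the robot, y to its left, z up, the work surface at z = 0. Lengths are in m, angles in rad, forces in N, time in s.
With the tool pointing down it reaches from about 0.25 to 0.8 m from the base axis. Payload 3.9 kg.
Tool frame: the origin (TCP) lies at the very end of the fingers, on their centre line; the grasp point (between the pads) lies 19 mm behind it; z points along the fingers, y is the line along which they close (so a half turn about z gives the same grasp; the last joint's range is limited). The gripper opens to 85 mm and grips with 20 to 120 N. Pads are 22 mm wide; open, the fingers measure 114 mm over their backs; the gripper's body (76 mm by 85 mm) begins 54 mm behind the grasp point. The pads swing forward as they close: fully open they stand 13 mm farther back than shut.
Start: joints at [1.19, 0.26, -0.138, 1.173, 0, 1.571], TCP at [0.195, 0.487, 0.197] pointing down, gripper open.
Joint ranges: [-2.78, 2.78], [-0.83, 1.72], [-1.28, 1.37], [-1.9, 2.12], [-1.57, 1.48], [-3.14, 3.14]. Speed limits (rad/s): [2.57, 2.57, 3.14, 3.14, 3.14, 3.14].

## Interface

Orientations are given as a rotation vector (axis times angle).
In Python, from bench import monitor, optics, manip gives the robot as it stands.
- The arm moves only by the shell command python3 -m inch 'ROWS'. ROWS is JSON, a list of rows, each an object of numbers: "gripper": the finger opening in mm, from 0 to 85.4; "tx", "ty", "tz": the shift along the tool's x, y, z in mm; "rx", "ry", "rz": the turn, a rotation vector about the tool's x, y, z in degrees. A call has 1 to 12 rows; each row shifts and turns the commanded pose from where the row before left it, along the tool's axes as they then stand; what a row does not reach is not made up. A row lasts 1/8 s, in which the tool goes at most 62.5 mm and 10.7 degrees, less where a joint would pass 70% of its speed; a pose out of reach is approached as far as the arm can. A call is refused whole if a number of a shift passes 62.5 or a number of a turn 10.7, either way. A call with a gripper value outside its range is refused whole. The fingers move at their own pace and stop on an object; the grip force is fixed at half the most. Time passes only in rows, so rows that do not move let the fingers close. It gives the time, the measured TCP pose, the force, the opening and the grip force at its end, in the units of the state.
- monitor.sense(): the state, without advancing time (a new reading comes with each control period).
- optics.capture(name): name is "side" or "top"; returns the picture (480x640x3 uint8, red, green, blue); there is no depth.
- optics.camera_info(name): a dict with "intrinsics" (3x3 intrinsics, pixels), "position" and "attitude" of the camera in the world. Camera axes: x right, y up, looking along -z (the intrinsics and any distortion apply to the point x, -y, -z); pixel columns grow to the right and rows downward; lengths in m; the calibration is good to about 2 mm. A picture is of the moment at which its call begins. camera_info takes no time and is no camera call.
- manip.close_job(): hands the job in; it is judged then, once.
The state is a dict: "time": time; "joint_pos": joint angles; "joint_velocities": joint speeds; "joint_efforts": joint torques, N m; "tcp_pos": TCP position; "orientation": TCP orientation; "force": force on the tool from outside, world axes, zero at the start; "moment": the same for the moment, N m; "finger_gap": finger opening in m; "finger_force": force on a finger pad.
Only numpy, scipy, OpenCV 4.12 (cv2) and the standard library are available. Lean on these libraries where they do the work, as an engineer would, in place of code of your own. Each camera call takes 0.05 s, during which the arm holds its last target. There are 200 camera calls.

## Working session

There is one attempt and no reset: what is moved stays moved. The work goes in short steps, Python scripts to look and compute and a shell command to move; the robot and the scene stay as the last step left them, time stands still between calls to the robot, and variables do not carry over. Pictures are saved under pics/ and viewed, at most 14 in all, crops included, and the job is handed in when it is done.

```bash
ls; mkdir -p pics; python3 - <<'E'
from bench import monitor, optics
import cv2
print(monitor.sense())
for n in("side","top"):
    im=optics.capture(n);cv2.imwrite(f"pics/{n}0.png",im[:,:,::-1]);print(optics.camera_info(n))
E
```

```text
pics
{'time': 0.0, 'joint_pos': array([ 1.18997996e+00,  2.60646582e-01, -1.39377474e-01,  1.17269098e+00,
       -1.98740878e-05,  1.57080358e+00]), 'joint_velocities': array([-0.00070905, -0.00032465, -0.00012794,  0.00156884, -0.00071706,
        0.00018016]), 'joint_efforts': array([-1.98970687e-03, -4.05673563e+01,  2.53923762e+01,  1.86736265e-02,
        1.16556612e-04,  3.78696583e-06]), 'tcp_pos': array([0.19486034, 0.48669432, 0.19658141]), 'orientation': array([-5.94522798e-01, -3.08447392e+00,  2.96501798e-03]), 'force': array([-0.83354864,  0.3679915 , -0.40088682]), 'moment': array([ 0.00366486, -0.01309085, -0.00237795]), 'finger_force': 0.0, 'finger_gap': 0.08561845058283031}
{'intrinsics': array([[616.95321972,   0.        , 313.53534096],
       [  0.        , 616.95321972, 235.98921483],
       [  0.        ,   0.        ,   1.        ]]), 'position': array([-0.00698296,  1.17624936,  0.87279728]), 'attitude': array([ 0.32159539, -1.34662042, -2.41156572])}
{'intrinsics': array([[616.30047997,   0.        , 321.99703719],
       [  0.        , 616.30047997, 244.32958727],
       [  0.        ,   0.        ,   1.        ]]), 'position': array([-0.51222745, -0.42671156,  1.50067634]), 'attitude': array([ 0.5978352 , -0.40647339, -1.13118608])}
```

View pics/side0.png

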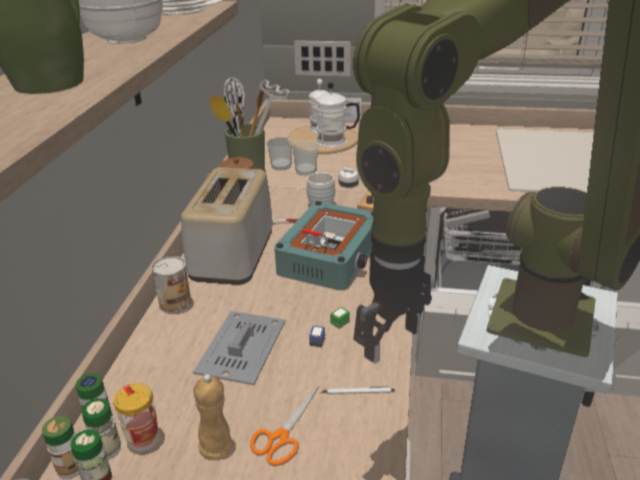

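View pics/top0.png

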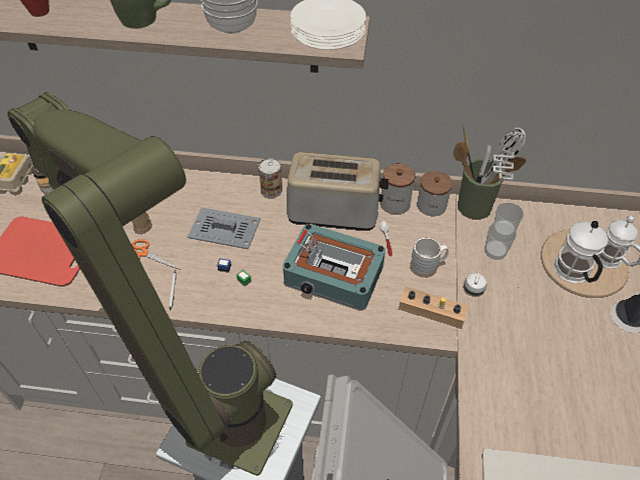

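```bash
cat > h.py <<'E'
import numpy as np, cv2
from scipy.spatial.transform import Rotation as R
from bench import monitor, optics
_ci={}
def ci(n):
    if n not in _ci:_ci[n]=optics.camera_info(n)
    return _ci[n]
def ray(n,u,v):
    c=ci(n);K=c["intrinsics"]
    d=np.array([(u-K[0,2])/K[0,0],-(v-K[1,2])/K[1,1],-1.])
    return np.array(c["position"]),R.from_rotvec(c["attitude"]).apply(d)
def plane(n,u,v,z):
    o,d=ray(n,u,v);return o+d*(z-o[2])/d[2]
def proj(n,P):
    c=ci(n);K=c["intrinsics"]
    q=R.from_rotvec(c["attitude"]).inv().apply(np.atleast_2d(P)-c["position"])
    return np.c_[K[0,2]-K[0,0]*q[:,0]/q[:,2],K[1,2]+K[1,1]*q[:,1]/q[:,2]]
def tri(u1,u2):  # side px, top px -> point, miss
    (a,d),(b,e)=ray("side",*u1),ray("top",*u2)
    s=np.linalg.lstsq(np.c_[d,-e],b-a,rcond=None)[0]
    p,q=a+d*s[0],b+e*s[1];return (p+q)/2,np.linalg.norm(p-q)
def crop(n,x,y,w,h,f,out):
    im=optics.capture(n)[:,:,::-1]
    cv2.imwrite(out,cv2.resize(im[y:y+h,x:x+w],None,fx=f,fy=f,interpolation=cv2.INTER_CUBIC));return im
E
python3 - <<'E'
from h import *
crop("top",180,200,200,150,4,"pics/t1.png")
crop("side",190,170,200,150,4,"pics/s1.png")
E
```

```text
(no output)
```

View pics/t1.png

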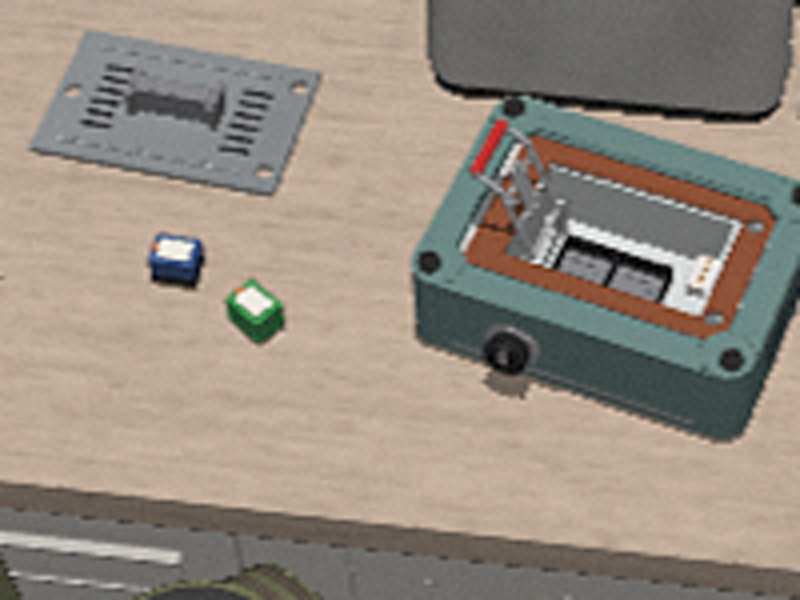

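View pics/s1.png

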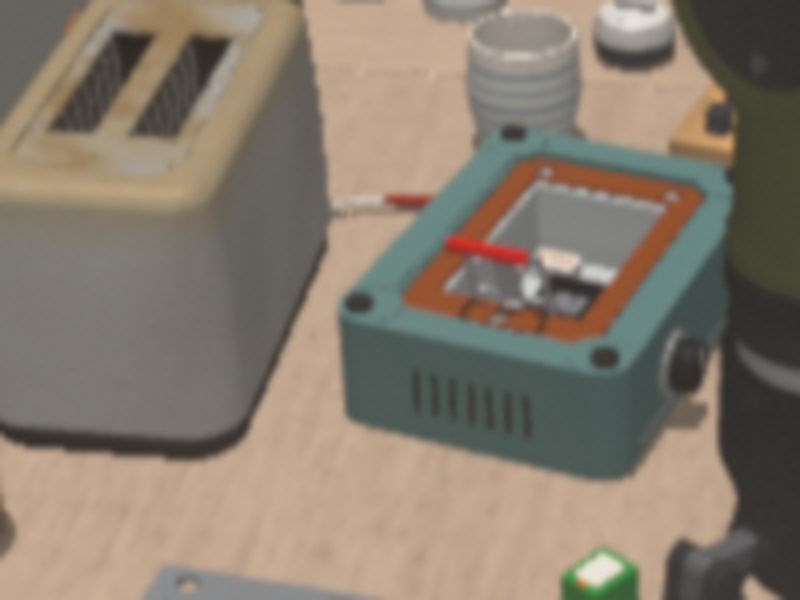

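```bash
cat > m1.py <<'E'
from h import *
T=optics.capture("top");S=optics.capture("side")
def dark(im,u,v,r,th=70):
    u,v=int(round(u)),int(round(v))
    g=im[v-r:v+r+1,u-r:u+r+1].max(2).astype(float)
    w=np.clip(th-g,0,None);yy,xx=np.mgrid[-r:r+1,-r:r+1]
    return u+(w*xx).sum()/w.sum(),v+(w*yy).sum()/w.sum(),w.sum()
tf=[(515,106),(430,262),(733,360),(801,195)]
P=[]
for a,b in tf:
    c=dark(T,180+a/4,200+b/4,5);p=plane("top",c[0],c[1],.083);P.append(p);print("topfoot",np.round(c,1),np.round(p,4))
P=np.array(P);print("ctr",P.mean(0)); print("sides",[np.linalg.norm(P[i]-P[(i+1)%4]) for i in range(4)])
y=(P[0]+P[1]-P[2]-P[3]);print("yaw",np.degrees(np.arctan2(-y[0],y[1])))
for (a,b),k in zip([(513,132),(358,302),(604,357)],[3,0,1]):
    c=dark(S,190+a/4,170+b/4,4);p=plane("side",c[0],c[1],.083)
    q=dark(T,180+tf[k][0]/4,200+tf[k][1]/4,5)
    print("sidefoot",np.round(c,1),np.round(p,4),np.round(p-P[k],4),tri(c[:2],q[:2]))
def blobs(n,im,m,z,amin=8):
    k,l,st,ce=cv2.connectedComponentsWithStats(m.astype(np.uint8))
    for i in range(1,k):
        if st[i,4]>=amin:
            cs=cv2.minAreaRect(np.argwhere(l==i)[:,::-1].astype(np.float32))
            print(n,np.round(ce[i],1),st[i],np.round(plane(n,*ce[i],z),4),np.round(cs[1],1))
for n,im in(("top",T),("side",S)):
    r,g,b=[im[:,:,i].astype(int) for i in range(3)]
    print("blue");blobs(n,im,(b>r+25)&(b>g+20),.02)
    print("red");blobs(n,im,(r>150)&(g<50)&(b<50),.13)
    print("yellow");blobs(n,im,(r>140)&(g>110)&(b<60),.056)
E
python3 m1.py
python3 - <<'E'
from h import *
crop("top",370,220,130,120,5,"pics/t2.png")
crop("top",180,200,90,80,8,"pics/t3.png")
E
```

```text
topfoot [308.  224.9 908. ] [0.6116 0.0737 0.083 ]
topfoot [286.7 265.3 650. ] [0.4462 0.0696 0.083 ]
topfoot [362.7 289.9 627. ] [ 0.4491 -0.1622  0.083 ]
topfoot [380.4 248.5 585. ] [ 0.6089 -0.16    0.083 ]
ctr [ 0.52892565 -0.04473257  0.083     ]
sides [np.float64(0.16545560257110062), np.float64(0.2318449347854852), np.float64(0.15983882815230802), np.float64(0.23366727123860898)]
yaw 0.03137543802554245
sidefoot [318. 203.  28.] [ 0.6072 -0.1561  0.083 ] [-0.0017  0.0039  0.    ] (array([ 0.60941532, -0.15972081,  0.08127756]), np.float64(0.0013296869501528462))
sidefoot [279.2 245.4  67. ] [0.6059 0.0752 0.083 ] [-0.0057  0.0015 -0.    ] (array([0.6087182 , 0.0732152 , 0.08297687]), np.float64(0.00448983904855537))
sidefoot [340.9 259.1 124. ] [0.446  0.0736 0.083 ] [-0.0002  0.004   0.    ] (array([0.44743929, 0.07034427, 0.08077961]), np.float64(0.00036687379095637373))
blue
top [223.8 265.6] [217 260  13  10  57] [0.4152 0.2663 0.02  ] [ 9. 12.]
red
top [302.1 235.9] [299 231   7  11  22] [0.5291 0.0563 0.13  ] [ 1.8 11.6]
yellow
blue
side [316.7 335.5] [310 327  14  15  83] [0.4188 0.2735 0.02  ] [14. 13.]
side [ 88.1 381. ] [ 82 378  13   8  63] [0.7723 0.569  0.02  ] [ 6.2 12.8]
red
side [316.  233.5] [313 233   7   2   8] [0.5137 0.0614 0.13  ] [6.  0.9]
yellow
side [131.6 406.7] [115 393  37  22 104] [0.6236 0.6134 0.056 ] [15.5 37.8]
side [274.6 443.3] [251 429  47  35 443] [0.354  0.5841 0.056 ] [43.  35.5]
```

View pics/t2.png

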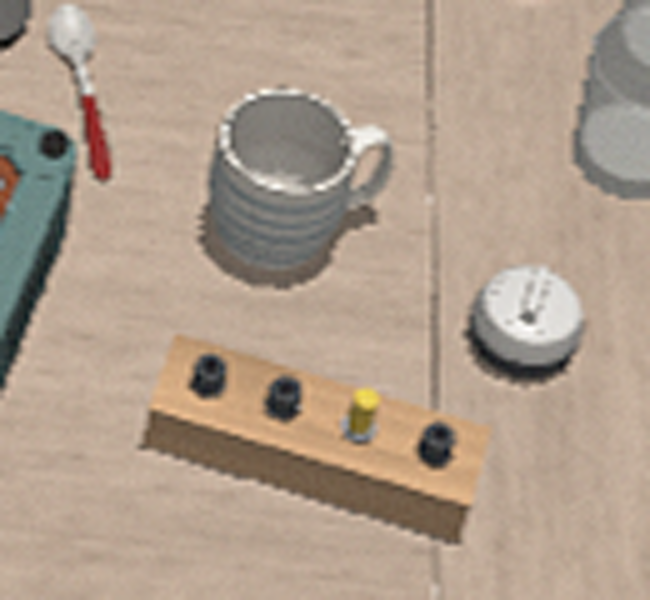

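View pics/t3.png

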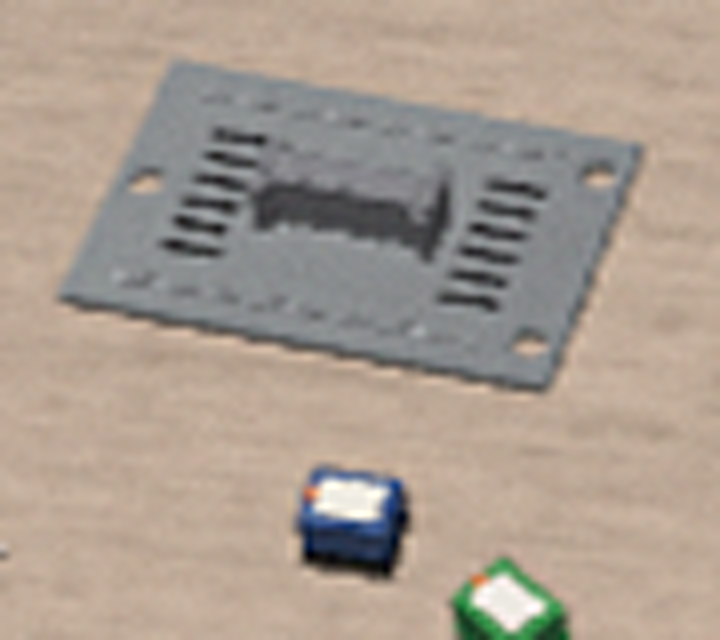

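```bash
cat > m2.py <<'E'
from h import *
T=optics.capture("top");S=optics.capture("side")
def dark(im,u,v,r,th=75):
    for _ in range(3):
        iu,iv=int(round(u)),int(round(v))
        g=im[iv-r:iv+r+1,iu-r:iu+r+1].max(2).astype(float)
        w=np.clip(th-g,0,None);yy,xx=np.mgrid[-r:r+1,-r:r+1];w=w*(xx**2+yy**2<=r*r+1)
        u,v=iu+(w*xx).sum()/w.sum(),iv+(w*yy).sum()/w.sum()
    return u,v
def fit(W,M): # 2D rigid: W = R M + t
    W=np.array(W)[:,:2];M=np.array(M,float);w=W.mean(0);m=M.mean(0)
    a=(W-w).T@(M-m);th=np.arctan2(a[1,0]-a[0,1],a[0,0]+a[1,1])
    Rm=np.array([[np.cos(th),-np.sin(th)],[np.sin(th),np.cos(th)]]);t=w-Rm@m
    return t,np.degrees(th),W-(M@Rm.T+t)
P=[plane("top",*dark(T,180+a/4,200+b/4,3),.083) for a,b in [(515,106),(430,262),(733,360),(801,195)]]
M=[(.08,.116),(-.08,.116),(-.08,-.116),(.08,-.116)]
t,th,e=fit(P,M);print("base",t,th,"\n",np.round(e*1e3,1))
# frame holes
c=lambda a,b:(180+a/8,200+b/8)
C=[c(147,182),c(600,175),c(530,343),c(180,62),c(643,148),c(548,392),c(62,297)]
M=[(0,.088),(.045,-.088),(-.045,-.088),(.065,.101),(.065,-.101),(-.065,-.101),(-.065,.101)]
P=[plane("top",*p,.005) for p in C];t,th,e=fit(P,M);print("cover",t,th,"\n",np.round(e*1e3,1))
# relay label
g=T[:,:,:].min(2);m=np.zeros_like(g);m[256:276,212:234]=(g[256:276,212:234]>120)&(T[256:276,212:234,2].astype(int)>=T[256:276,212:234,0].astype(int)-15)
pts=np.argwhere(m)[:,::-1];print("label px",len(pts),pts.mean(0))
W=np.array([plane("top",*p,.028)[:2] for p in pts]);print("relay",W.mean(0),cv2.minAreaRect((W*1e3).astype(np.float32)))
print("lever",tri((311.75,232.5),(302.25,236.75)))
d=lambda a,b:(370+a/5,220+b/5)
for nm,p,z in[("b1",d(208,372),.047),("b2",d(284,394),.047),("pin",d(365,400),.070),("pincollar",d(359,428),.040),("b3",d(436,443),.047)]:print(nm,np.round(plane("top",*p,z),4))
for nm,p in[("blkTL",d(178,336)),("TR",d(490,428)),("BL",d(152,408)),("BR",d(463,506))]:print(nm,np.round(plane("top",*p,.038),4))
for nm,p,z in[("mugrim",d(285,140),.09),("timer",d(530,312),.03)]:print(nm,np.round(plane("top",*p,z),4))
E
python3 m2.py
```

```text
base [ 0.52836609 -0.04484008] 0.5134332219680425 
 [[ 0.7  0.4]
 [-0.3 -0.8]
 [ 0.   0.2]
 [-0.4  0.2]]
cover [0.56065584 0.34297358] 8.984466994308132 
 [[-0.3  0.5]
 [ 1.   0.9]
 [ 0.8  1.5]
 [ 0.  -2.5]
 [-1.1  1. ]
 [-0.8 -0.1]
 [ 0.4 -1.2]]
label px 37 [223.16216216 261.18918919]
relay [0.42433081 0.27211135] ((424.08489990234375, 271.3038330078125), (22.043231964111328, 36.647926330566406), 12.440534591674805)
lever (array([0.52787907, 0.05560579, 0.1267352 ]), np.float64(0.0012809189345133673))
b1 [ 0.5121 -0.2899  0.047 ]
b2 [ 0.5142 -0.3343  0.047 ]
pin [ 0.5113 -0.3787  0.07  ]
pincollar [ 0.513  -0.3796  0.04  ]
b3 [ 0.5149 -0.4225  0.047 ]
blkTL [ 0.536  -0.2656  0.038 ]
TR [ 0.5428 -0.4482  0.038 ]
BL [ 0.4825 -0.2669  0.038 ]
BR [ 0.4863 -0.4468  0.038 ]
mugrim [ 0.6576 -0.2872  0.09  ]
timer [ 0.6374 -0.4505  0.03  ]
```

```bash
cat > go.py <<'E'
import sys
from h import *
# go.py x y z phi_deg : turn (tool deg) then shift (tool mm, in turned axes)
def rows(x,y,z,phi,s=None):
    s=s or monitor.sense()
    c,k=np.cos(np.radians(phi)),np.sin(np.radians(phi))
    G=R.from_matrix(np.array([[-k,c,0],[c,k,0],[0,0,-1.]]).T if False else np.column_stack([(-k,c,0),(c,k,0),(0,0,-1)]))
    H=R.from_rotvec(s["orientation"])
    rel=(H.inv()*G).as_rotvec(degrees=True)
    sh=G.inv().apply(np.array([x,y,z])-s["tcp_pos"])*1e3
    print("at",np.round(s["tcp_pos"],4),"turn",np.round(rel,1),"shift",np.round(sh,1),"t",round(s["time"],1),"gap",round(s["finger_gap"]*1e3,1),"F",np.round(s["force"],1),"ff",round(float(s["finger_force"]),1))
if __name__=="__main__":
    rows(*map(float,sys.argv[1:5]))
E
python3 go.py 0.423 0.272 0.12 12.4
```

```text
at [0.1951 0.4873 0.1974] turn [-0.   0.  55.8] shift [-259.2  176.3   77.4] t 0.5 gap 85.0 F [0.3 0.3 0.4] ff 0.0
```

```bash
python3 -m inch '[{"gripper":55,"rz":9.3},{"rz":9.3},{"rz":9.3},{"rz":9.3},{"rz":9.3},{"rz":9.3}]'
python3 -m inch '[{"tx":-37,"ty":25.2,"tz":11},{"tx":-37,"ty":25.2,"tz":11},{"tx":-37,"ty":25.2,"tz":11},{"tx":-37,"ty":25.2,"tz":11},{"tx":-37,"ty":25.2,"tz":11},{"tx":-37,"ty":25.2,"tz":11},{"tx":-37,"ty":25.2,"tz":11},{},{}]'
python3 - <<'E'
from h import *
import go
go.rows(.423,.272,.013,12.4)
a=cv2.resize(optics.capture("side")[:,:,::-1][270:390,260:400],None,fx=3,fy=3,interpolation=2)
b=cv2.resize(optics.capture("top")[:,:,::-1][230:310,170:270],None,fx=4,fy=4,interpolation=2)
o=np.zeros((360,820,3),np.uint8);o[:360,:420]=a;o[:320,420:820]=b;cv2.imwrite("pics/g1.png",o[:,:800])
E
```

```text
at [0.1951 0.4873 0.1974] turn [-0.   0.  55.8] shift [-259.2  176.3  184.4] t 0.5 gap 85.0 F [0.3 0.3 0.4] ff 0.0invalid input at $[0]: expected keys gripper, tx, ty, tz, rx, ry, rz
invalid input at $[0]: expected keys gripper, tx, ty, tz, rx, ry, rz
```

View pics/g1.png

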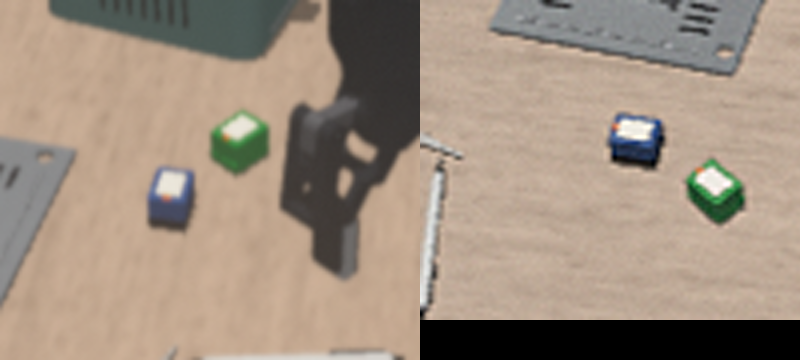

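The picture shows the arm has not moved: rows need all seven keys. It also confirms the choice: the blue relay is at side (317,335) and top (223,265), and the green decoy is separate.

```bash
python3 -m inch '[{"gripper":55,"tx":0,"ty":0,"tz":0,"rx":0,"ry":0,"rz":9.3},{"gripper":55,"tx":0,"ty":0,"tz":0,"rx":0,"ry":0,"rz":9.3},{"gripper":55,"tx":0,"ty":0,"tz":0,"rx":0,"ry":0,"rz":9.3},{"gripper":55,"tx":0,"ty":0,"tz":0,"rx":0,"ry":0,"rz":9.3},{"gripper":55,"tx":0,"ty":0,"tz":0,"rx":0,"ry":0,"rz":9.3},{"gripper":55,"tx":0,"ty":0,"tz":0,"rx":0,"ry":0,"rz":9.3}]'
python3 -m inch '[{"gripper":55,"tx":-52,"ty":35,"tz":15,"rx":0,"ry":0,"rz":0},{"gripper":55,"tx":-52,"ty":35,"tz":15,"rx":0,"ry":0,"rz":0},{"gripper":55,"tx":-52,"ty":35,"tz":15,"rx":0,"ry":0,"rz":0},{"gripper":55,"tx":-52,"ty":35,"tz":15,"rx":0,"ry":0,"rz":0},{"gripper":55,"tx":-52,"ty":35,"tz":15,"rx":0,"ry":0,"rz":0},{"gripper":55,"tx":0,"ty":0,"tz":0,"rx":0,"ry":0,"rz":0},{"gripper":55,"tx":0,"ty":0,"tz":0,"rx":0,"ry":0,"rz":0}]'
python3 go.py 0.423 0.272 0.013 12.4
```

```text
time: 1.35
tcp_pos: [0.1951, 0.4874, 0.1974]
orientation: [-1.975, -2.443, -0.0]
force: [0.7, -0.7, 0.4]
finger_gap: 0.0549
finger_force: 0.0
time: 2.22
tcp_pos: [0.4148, 0.2775, 0.1247]
orientation: [-1.969, -2.447, 0.0]
force: [0.1, 0.1, 0.2]
finger_gap: 0.0546
finger_force: 0.0
at [0.4148 0.2775 0.1247] turn [-0.  -0.  -0.1] shift [ -7.2   6.8 111.7] t 2.2 gap 54.6 F [0.1 0.1 0.2] ff 0.0
```

```bash
python3 -m inch '[{"gripper":55,"tx":-7.2,"ty":6.8,"tz":30,"rx":0,"ry":0,"rz":0},{"gripper":55,"tx":0,"ty":0,"tz":40,"rx":0,"ry":0,"rz":0},{"gripper":55,"tx":0,"ty":0,"tz":41,"rx":0,"ry":0,"rz":0},{"gripper":55,"tx":0,"ty":0,"tz":0,"rx":0,"ry":0,"rz":0},{"gripper":20,"tx":0,"ty":0,"tz":0,"rx":0,"ry":0,"rz":0},{"gripper":20,"tx":0,"ty":0,"tz":0,"rx":0,"ry":0,"rz":0},{"gripper":20,"tx":0,"ty":0,"tz":0,"rx":0,"ry":0,"rz":0},{"gripper":20,"tx":0,"ty":0,"tz":0,"rx":0,"ry":0,"rz":0},{"gripper":20,"tx":0,"ty":0,"tz":0,"rx":0,"ry":0,"rz":0}]'
python3 -m inch '[{"gripper":20,"tx":0,"ty":0,"tz":-40,"rx":0,"ry":0,"rz":0},{"gripper":20,"tx":0,"ty":0,"tz":-50,"rx":0,"ry":0,"rz":0},{"gripper":20,"tx":0,"ty":0,"tz":-50,"rx":0,"ry":0,"rz":0},{"gripper":20,"tx":0,"ty":0,"tz":0,"rx":0,"ry":0,"rz":0}]'
python3 -c "
import numpy as np;b=np.array([.5284,-.0448]);t=np.radians(.51)
for y in(-.016,.026):print(b+[-np.sin(t)*y,np.cos(t)*y])"
python3 go.py .5285 -.0608 0.17 0.5
```

```text
time: 3.35
tcp_pos: [0.4233, 0.272, 0.014]
orientation: [1.969, 2.448, 0.001]
force: [0.2, 0.5, -0.3]
finger_gap: 0.0199
finger_force: 0.0
time: 3.85
tcp_pos: [0.4261, 0.2738, 0.1579]
orientation: [1.967, 2.446, 0.013]
force: [0.5, -0.3, -0.9]
finger_gap: 0.0195
finger_force: 0.0
[ 0.52854242 -0.06079937]
[ 0.52816857 -0.01880103]
at [0.4261 0.2738 0.1579] turn [ 0.5 -0.2 11.9] shift [-335.4   99.4  -12.1] t 3.9 gap 19.5 F [ 0.5 -0.3 -0.9] ff 0.0
```

```bash
python3 - <<'E'
from h import *
a=cv2.resize(optics.capture("side")[:,:,::-1][270:390,260:400],None,fx=3,fy=3,interpolation=2)
b=cv2.resize(optics.capture("top")[:,:,::-1][230:310,170:270],None,fx=4,fy=4,interpolation=2)
o=np.zeros((360,820,3),np.uint8);o[:360,:420]=a;o[:320,420:820]=b;cv2.imwrite("pics/g2.png",o[:,:800])
E
```

```text
(no output)
```

View pics/g2.png

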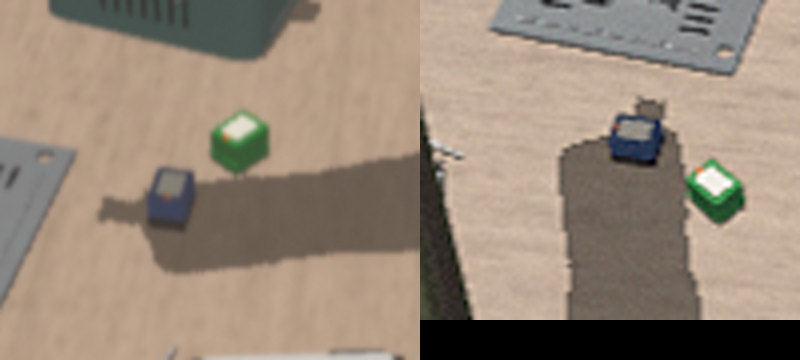

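```bash
python3 - <<'E'
from h import *
print(tri((317.3,331.7),(223.2,261.2)))
print(tri((317,344.5),(223.5,270.5)))
p=monitor.sense()["tcp_pos"];print(p,proj("side",p),proj("top",p))
crop("side",200,180,220,180,3.3,"pics/s3.png")
E
```

```text
(array([0.42046146, 0.27079164, 0.0296621 ]), np.float64(0.004752753952907915))
(array([ 0.41804226,  0.27152247, -0.00782739]), np.float64(0.003866358730564591))
[0.42327353 0.27192636 0.15379921] [[313.62674792 282.73939707]] [[217.76044166 234.56788428]]
```

View pics/s3.png

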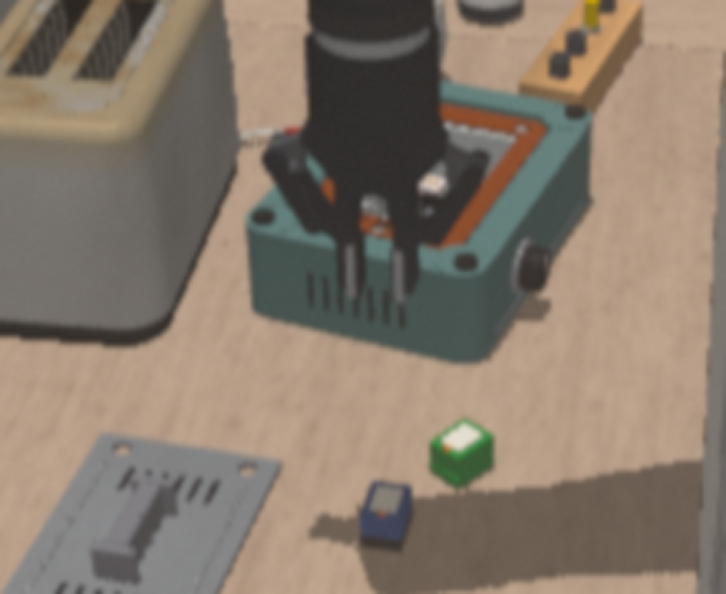

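```bash
python3 - <<'E'
from h import *
p=monitor.sense()["tcp_pos"]
for d in(0,.01,.02,.03,.04):print(d,proj("side",p+[0,0,d]),proj("top",p+[0,0,d]))
crop("top",170,190,110,90,7,"pics/t4.png")
E
```

```text
0 [[314.12367726 283.11951208]] [[217.81793882 235.05777031]]
0.01 [[314.00956078 279.01895036]] [[217.3723955  232.79364328]]
0.02 [[313.89447078 274.88340674]] [[216.92288452 230.5093537 ]]
0.03 [[313.77839474 270.71243166]] [[216.46935264 228.20463104]]
0.04 [[313.66131994 266.50556783]] [[216.01174566 225.8791999 ]]
```

View pics/t4.png

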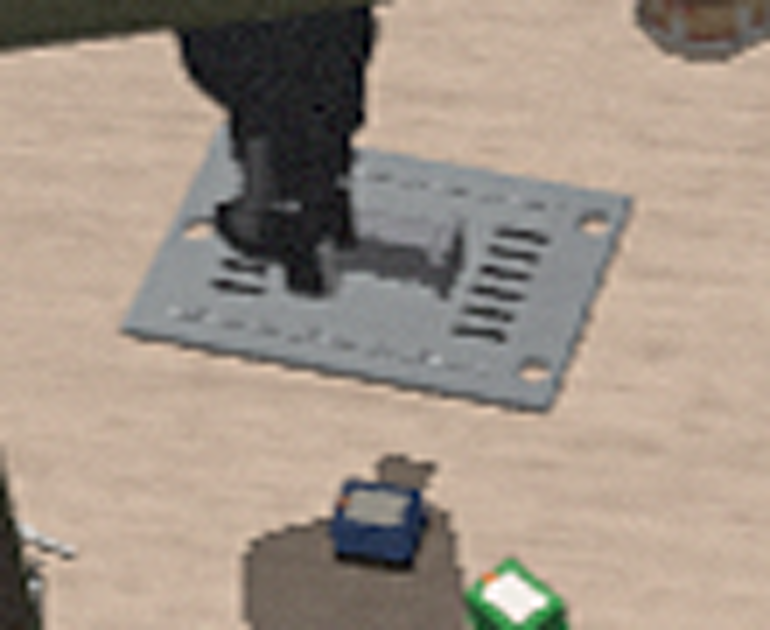

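The view shows the fingertips about 27 mm above the reported TCP, at side (313.6,270) where I expected row 283. The relay is untouched, so I'll regrasp lower and confirm by the finger gap.

```bash
python3 -m inch '[{"gripper":55,"tx":0,"ty":0,"tz":0,"rx":0,"ry":0,"rz":0},{"gripper":55,"tx":0,"ty":0,"tz":0,"rx":0,"ry":0,"rz":0},{"gripper":55,"tx":0,"ty":0,"tz":50,"rx":0,"ry":0,"rz":0},{"gripper":55,"tx":0,"ty":0,"tz":50,"rx":0,"ry":0,"rz":0},{"gripper":55,"tx":0,"ty":0,"tz":40,"rx":0,"ry":0,"rz":0},{"gripper":55,"tx":0,"ty":0,"tz":10,"rx":0,"ry":0,"rz":0},{"gripper":55,"tx":0,"ty":0,"tz":6,"rx":0,"ry":0,"rz":0},{"gripper":55,"tx":0,"ty":0,"tz":0,"rx":0,"ry":0,"rz":0}]'
python3 -m inch '[{"gripper":18,"tx":0,"ty":0,"tz":0,"rx":0,"ry":0,"rz":0},{"gripper":18,"tx":0,"ty":0,"tz":0,"rx":0,"ry":0,"rz":0},{"gripper":18,"tx":0,"ty":0,"tz":0,"rx":0,"ry":0,"rz":0},{"gripper":18,"tx":0,"ty":0,"tz":0,"rx":0,"ry":0,"rz":0},{"gripper":18,"tx":0,"ty":0,"tz":0,"rx":0,"ry":0,"rz":0}]'
```

```text
time: 5.05
tcp_pos: [0.4241, 0.2726, -0.0014]
orientation: [1.969, 2.448, 0.003]
force: [-0.3, -0.0, 0.4]
finger_gap: 0.0548
finger_force: 0.0
time: 5.68
tcp_pos: [0.4231, 0.2719, -0.0023]
orientation: [-1.969, -2.448, 0.0]
force: [0.1, -0.3, -0.1]
finger_gap: 0.0178
finger_force: 0.0
```

```bash
python3 -m inch '[{"gripper":50,"tx":0,"ty":0,"tz":0,"rx":0,"ry":0,"rz":0},{"gripper":50,"tx":0,"ty":0,"tz":0,"rx":0,"ry":0,"rz":0},{"gripper":50,"tx":0,"ty":0,"tz":0,"rx":0,"ry":0,"rz":0},{"gripper":50,"tx":0,"ty":0,"tz":6,"rx":0,"ry":0,"rz":0},{"gripper":50,"tx":0,"ty":0,"tz":6,"rx":0,"ry":0,"rz":0},{"gripper":50,"tx":0,"ty":0,"tz":0,"rx":0,"ry":0,"rz":0}]'
python3 -m inch '[{"gripper":18,"tx":0,"ty":0,"tz":0,"rx":0,"ry":0,"rz":0},{"gripper":18,"tx":0,"ty":0,"tz":0,"rx":0,"ry":0,"rz":0},{"gripper":18,"tx":0,"ty":0,"tz":0,"rx":0,"ry":0,"rz":0},{"gripper":18,"tx":0,"ty":0,"tz":0,"rx":0,"ry":0,"rz":0},{"gripper":18,"tx":0,"ty":0,"tz":0,"rx":0,"ry":0,"rz":0}]'
```

```text
time: 6.42
tcp_pos: [0.4224, 0.2715, -0.0151]
orientation: [-1.969, -2.448, 0.003]
force: [-0.2, -0.5, -0.3]
finger_gap: 0.0498
finger_force: 0.0
time: 7.05
tcp_pos: [0.4234, 0.2721, -0.0141]
orientation: [1.969, 2.448, 0.001]
force: [-0.2, 0.4, 3.2]
finger_gap: 0.0255
finger_force: 59.4
```

```bash
python3 -m inch '[{"gripper":18,"tx":0,"ty":0,"tz":-20,"rx":0,"ry":0,"rz":0},{"gripper":18,"tx":0,"ty":0,"tz":-50,"rx":0,"ry":0,"rz":0},{"gripper":18,"tx":0,"ty":0,"tz":-60,"rx":0,"ry":0,"rz":0},{"gripper":18,"tx":0,"ty":0,"tz":-20,"rx":0,"ry":0,"rz":0},{"gripper":18,"tx":0,"ty":0,"tz":0,"rx":0,"ry":0,"rz":0},{"gripper":18,"tx":0,"ty":0,"tz":0,"rx":0,"ry":0,"rz":0}]'
python3 - <<'E'
from h import *
import go
go.rows(.5285,-.0608,.13,0.5)
p=monitor.sense()["tcp_pos"]
for d in(0,.03):print(proj("side",p+[0,0,d]),proj("top",p+[0,0,d]))
a=cv2.resize(optics.capture("side")[:,:,::-1][220:310,265:365],None,fx=4,fy=4,interpolation=2)
b=cv2.resize(optics.capture("top")[:,:,::-1][195:285,170:270],None,fx=4,fy=4,interpolation=2)
cv2.imwrite("pics/g3.png",np.hstack([a,b]))
E
```

```text
time: 7.8
tcp_pos: [0.4221, 0.2713, 0.1342]
orientation: [-1.968, -2.447, 0.004]
force: [0.4, -0.0, -1.0]
finger_gap: 0.0263
finger_force: 59.2
at [0.4221 0.2713 0.1342] turn [-0.1  0.1 11.9] shift [-333.   103.5    4.2] t 7.8 gap 26.3 F [ 0.4 -0.  -1. ] ff 59.2
[[314.52566077 290.64703364]] [[218.61898385 239.3144319 ]]
[[314.1882231  278.43365043]] [[217.29198248 232.57345577]]
```

View pics/g3.png

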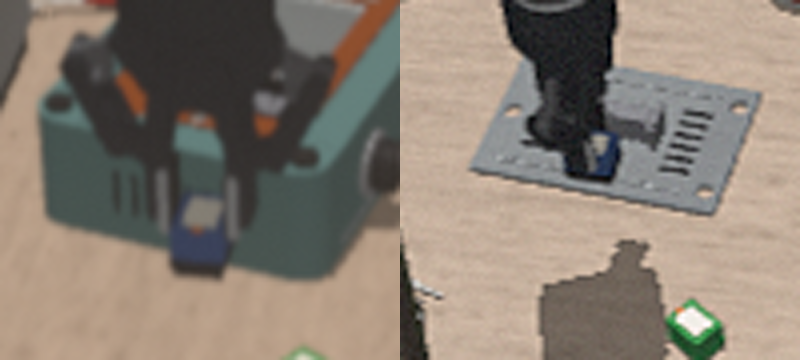

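```bash
python3 - <<'E'
from h import *
print(tri((315.75,273.5),(221,230.75)))
T=optics.capture("top");S=optics.capture("side")
for n,im,(x0,x1,y0,y1) in(("top",T,(195,245,215,250)),("side",S,(295,335,260,295))):
    r,g,b=[im[:,:,i].astype(int) for i in range(3)]
    m=np.zeros(r.shape,bool);m[y0:y1,x0:x1]=((b>r+25)&(b>g+15))[y0:y1,x0:x1]
    p=np.argwhere(m)[:,::-1];print(n,len(p),p.mean(0),p.min(0),p.max(0))
    m=np.zeros(r.shape,bool);m[y0:y1,x0:x1]=((r>135)&(b>120))[y0:y1,x0:x1]
    p=np.argwhere(m)[:,::-1];print("label",len(p),p.mean(0),p.min(0),p.max(0))
E
```

```text
(array([0.42497694, 0.26101001, 0.17049951]), np.float64(0.004396921291248743))
top 34 [221.52941176 233.76470588] [219 228] [224 238]
label 911 [219.52030735 234.4478595 ] [195 215] [244 249]
side 77 [314.11688312 280.97402597] [308 277] [320 284]
label 303 [310.51815182 289.88118812] [295 281] [334 294]
```

```bash
python3 - <<'E'
from h import *
for z in(.168,.172,.176):print(z,plane("side",315.75,273.5,z),plane("top",221,230.75,z))
print(plane("side",317.3,331.7,.028))
E
```

```text
0.168 [0.42393372 0.25945955 0.168     ] [0.429432   0.26284694 0.168     ]
0.172 [0.4214881  0.26466269 0.172     ] [0.42660563 0.26077724 0.172     ]
0.176 [0.41904248 0.26986583 0.176     ] [0.42377926 0.25870755 0.176     ]
[0.41865162 0.27048355 0.028     ]
```

```bash
python3 -m inch '[{"gripper":18,"tx":0,"ty":0,"tz":-25,"rx":0,"ry":0,"rz":6},{"gripper":18,"tx":0,"ty":0,"tz":-20,"rx":0,"ry":0,"rz":5.9},{"gripper":18,"tx":-55,"ty":17,"tz":0,"rx":0,"ry":0,"rz":0},{"gripper":18,"tx":-55,"ty":17,"tz":0,"rx":0,"ry":0,"rz":0},{"gripper":18,"tx":-55,"ty":17,"tz":0,"rx":0,"ry":0,"rz":0},{"gripper":18,"tx":-55,"ty":17,"tz":0,"rx":0,"ry":0,"rz":0},{"gripper":18,"tx":-55,"ty":17,"tz":0,"rx":0,"ry":0,"rz":0},{"gripper":18,"tx":-55,"ty":17,"tz":0,"rx":0,"ry":0,"rz":0},{"gripper":18,"tx":0,"ty":0,"tz":0,"rx":0,"ry":0,"rz":0},{"gripper":18,"tx":0,"ty":0,"tz":0,"rx":0,"ry":0,"rz":0}]'
python3 go.py .528 -.0595 0.04 0.5
```

```text
time: 9.25
tcp_pos: [0.5271, -0.057, 0.1798]
orientation: [-2.211, -2.229, 0.001]
force: [0.3, 1.4, -0.5]
finger_gap: 0.0259
finger_force: 59.2
at [ 0.5271 -0.057   0.1798] turn [-0.1 -0.1 -0.1] shift [ -2.5   0.9 139.8] t 9.2 gap 25.9 F [ 0.3  1.4 -0.5] ff 59.2
```

```bash
python3 -m inch '[{"gripper":18,"tx":-2.5,"ty":0.9,"tz":50,"rx":0,"ry":0,"rz":0},{"gripper":18,"tx":0,"ty":0,"tz":50,"rx":0,"ry":0,"rz":0},{"gripper":18,"tx":0,"ty":0,"tz":40,"rx":0,"ry":0,"rz":0},{"gripper":18,"tx":0,"ty":0,"tz":10,"rx":0,"ry":0,"rz":0},{"gripper":18,"tx":0,"ty":0,"tz":10,"rx":0,"ry":0,"rz":0},{"gripper":18,"tx":0,"ty":0,"tz":6,"rx":0,"ry":0,"rz":0},{"gripper":18,"tx":0,"ty":0,"tz":0,"rx":0,"ry":0,"rz":0}]'
python3 -m inch '[{"gripper":18,"tx":0,"ty":0,"tz":3,"rx":0,"ry":0,"rz":0},{"gripper":18,"tx":0,"ty":0,"tz":0,"rx":0,"ry":0,"rz":0}]'
python3 -m inch '[{"gripper":18,"tx":0,"ty":0,"tz":3,"rx":0,"ry":0,"rz":0},{"gripper":18,"tx":0,"ty":0,"tz":0,"rx":0,"ry":0,"rz":0}]'
python3 go.py .528 -.0595 0.0 0.5
```

```text
time: 10.12
tcp_pos: [0.5295, -0.0596, 0.0153]
orientation: [2.211, 2.23, 0.001]
force: [-0.7, 0.2, -0.1]
finger_gap: 0.0261
finger_force: 59.2
time: 10.38
tcp_pos: [0.529, -0.0598, 0.012]
orientation: [2.212, 2.23, 0.001]
force: [-1.1, -0.6, -0.2]
finger_gap: 0.0259
finger_force: 59.3
time: 10.62
tcp_pos: [0.5295, -0.0598, 0.0097]
orientation: [2.211, 2.23, 0.001]
force: [-1.6, -0.5, 7.2]
finger_gap: 0.0261
finger_force: 60.1
at [ 0.5295 -0.0598  0.0097] turn [ 0.1  0.  -0. ] shift [ 0.3 -1.5  9.7] t 10.6 gap 26.1 F [-1.6 -0.5  7.2] ff 60.1
```

```bash
python3 -m inch '[{"gripper":18,"tx":0,"ty":0,"tz":-1.5,"rx":0,"ry":0,"rz":0},{"gripper":18,"tx":0,"ty":-1.5,"tz":0,"rx":0,"ry":0,"rz":0},{"gripper":18,"tx":0,"ty":0,"tz":1.5,"rx":0,"ry":0,"rz":0},{"gripper":18,"tx":0,"ty":0,"tz":0,"rx":0,"ry":0,"rz":0}]'
python3 -m inch '[{"gripper":18,"tx":0,"ty":0,"tz":2,"rx":0,"ry":0,"rz":0},{"gripper":18,"tx":0,"ty":0,"tz":0,"rx":0,"ry":0,"rz":0}]'
python3 go.py .528 -.0595 0.0 0.5
```

```text
time: 11.12
tcp_pos: [0.5287, -0.0598, 0.0098]
orientation: [2.211, 2.229, 0.003]
force: [0.6, -0.2, 6.8]
finger_gap: 0.0261
finger_force: 60.2
time: 11.38
tcp_pos: [0.5289, -0.0598, 0.0095]
orientation: [2.21, 2.229, 0.004]
force: [-3.1, 1.1, 21.2]
finger_gap: 0.0258
finger_force: 61.7
at [ 0.5289 -0.0598  0.0095] turn [ 0.2  0.  -0. ] shift [ 0.3 -0.9  9.5] t 11.4 gap 25.8 F [-3.1  1.1 21.2] ff 61.7
```

```bash
python3 -c "
from bench import monitor;s=monitor.sense();print(s['moment'],s['force'])"
python3 -m inch '[{"gripper":18,"tx":0,"ty":0,"tz":-3,"rx":0,"ry":0,"rz":0},{"gripper":18,"tx":2,"ty":0,"tz":0,"rx":0,"ry":0,"rz":0},{"gripper":18,"tx":0,"ty":0,"tz":2,"rx":0,"ry":0,"rz":0},{"gripper":18,"tx":0,"ty":0,"tz":0,"rx":0,"ry":0,"rz":0}]'
python3 -m inch '[{"gripper":18,"tx":1.5,"ty":0,"tz":0,"rx":0,"ry":0,"rz":0},{"gripper":18,"tx":0,"ty":0,"tz":0,"rx":0,"ry":0,"rz":0}]'
python3 -c "
from bench import monitor;s=monitor.sense();print(s['moment'],s['force'],s['tcp_pos'])"
python3 - <<'E'
from h import *
a=cv2.resize(optics.capture("side")[:,:,::-1][195:265,280:380],None,fx=4,fy=4,interpolation=2)
b=cv2.resize(optics.capture("top")[:,:,::-1][225:295,280:380],None,fx=4,fy=4,interpolation=2)
cv2.imwrite("pics/g4.png",np.hstack([a,b]))
E
```

```text
[0.10640117 0.99016835 0.03176239] [-3.1256263   1.08540274 21.1611734 ]
time: 11.88
tcp_pos: [0.5288, -0.0581, 0.0096]
orientation: [2.21, 2.229, 0.002]
force: [-1.2, -0.9, 15.4]
finger_gap: 0.0266
finger_force: 61.2
time: 12.12
tcp_pos: [0.5287, -0.058, 0.0096]
orientation: [2.209, 2.227, -0.001]
force: [-0.6, -4.2, 15.9]
finger_gap: 0.0259
finger_force: 61.1
[-0.93318977  0.47364     0.03376597] [-0.63108767 -4.16833692 15.88688976] [ 0.52872812 -0.0580027   0.00958553]
```

View pics/g4.png

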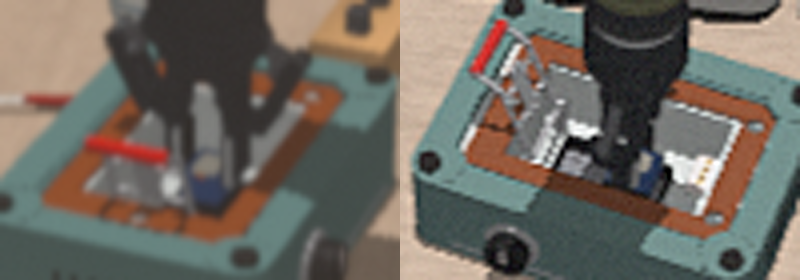

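```bash
python3 - <<'E'
from h import *
print(plane("side",332.5,235,.052),plane("top",341.25,265,.052),tri((332.5,235),(341.25,265)))
T=optics.capture("top");S=optics.capture("side")
for n,im,(x0,x1,y0,y1) in(("top",T,(325,352,255,285)),("side",S,(322,345,225,252))):
    r,g,b=[im[:,:,i].astype(int) for i in range(3)]
    m=np.zeros(r.shape,bool);m[y0:y1,x0:x1]=((b>r+20)&(b>g+12))[y0:y1,x0:x1]
    p=np.argwhere(m)[:,::-1];print(n,len(p),p.mean(0),p.min(0),p.max(0))
    print(proj(n,[[.5284-.014,-.0608+.018,.042],[.5284+.014,-.0608+.018,.042],[.5284+.014,-.0608-.018,.042],[.5284-.014,-.0608-.018,.042],[.5284-.014,-.0608-.018,.014],[.5284-.014,-.0608+.018,.014]]).round(1).tolist())
E
```

```text
[ 0.52619339 -0.06490046  0.052     ] [ 0.5298342  -0.06754102  0.052     ] (array([ 0.52853748, -0.06750976,  0.0511899 ]), np.float64(0.0030530935163983154))
top 41 [341.90243902 268.17073171] [332 262] [345 273]
[[331.5, 268.3], [334.9, 261.4], [346.2, 265.1], [342.8, 272.1], [342.5, 277.7], [331.3, 274.0]]
side 37 [331.40540541 242.18918919] [328 240] [335 245]
[[333.4, 243.5], [323.3, 241.3], [328.9, 234.5], [338.8, 236.6], [338.9, 245.8], [333.5, 252.8]]
```

```bash
python3 -m inch '[{"gripper":18,"tx":0,"ty":0,"tz":-4,"rx":0,"ry":0,"rz":0},{"gripper":18,"tx":-1.5,"ty":2,"tz":0,"rx":0,"ry":0,"rz":0},{"gripper":18,"tx":0,"ty":0,"tz":4,"rx":0,"ry":0,"rz":0},{"gripper":18,"tx":0,"ty":0,"tz":0,"rx":0,"ry":0,"rz":0}]'
python3 -c "
from bench import monitor;s=monitor.sense();print(s['moment'],s['force'],s['tcp_pos'])"
python3 -m inch '[{"gripper":18,"tx":0,"ty":0,"tz":-4,"rx":0,"ry":0,"rz":0},{"gripper":18,"tx":3,"ty":0,"tz":0,"rx":0,"ry":0,"rz":0},{"gripper":18,"tx":0,"ty":0,"tz":4,"rx":0,"ry":0,"rz":0},{"gripper":18,"tx":0,"ty":0,"tz":0,"rx":0,"ry":0,"rz":0}]'
python3 -c "
from bench import monitor;s=monitor.sense();print(s['moment'],s['force'],s['tcp_pos'])"
```

```text
time: 12.82
tcp_pos: [0.5289, -0.0576, 0.0094]
orientation: [-2.212, -2.23, 0.0]
force: [-2.8, -0.6, 19.6]
finger_gap: 0.0262
finger_force: 61.7
[ 0.045504    1.08001419 -0.07204337] [-2.8185783  -0.63404551 19.64847952] [ 0.52893016 -0.05756324  0.00939585]
time: 13.32
tcp_pos: [0.529, -0.0565, 0.0096]
orientation: [2.211, 2.228, -0.005]
force: [-4.7, -5.8, 21.7]
finger_gap: 0.0262
finger_force: 61.8
[-1.0294645   1.19356176  0.03777093] [-4.68794142 -5.78843726 21.66775605] [ 0.52900124 -0.05645585  0.00963653]
```

```bash
python3 -m inch '[{"gripper":18,"tx":0,"ty":0,"tz":-3,"rx":0,"ry":0,"rz":0},{"gripper":18,"tx":-4.5,"ty":-4,"tz":0,"rx":0,"ry":0,"rz":0},{"gripper":18,"tx":0,"ty":0,"tz":3,"rx":0,"ry":0,"rz":0},{"gripper":18,"tx":0,"ty":0,"tz":0,"rx":0,"ry":0,"rz":0}]'
python3 -c "
from bench import monitor;s=monitor.sense();print(s['moment'],s['force'],s['tcp_pos'])"
```

```text
time: 13.82
tcp_pos: [0.5287, -0.0582, 0.0097]
orientation: [2.209, 2.229, 0.01]
force: [2.2, 1.1, 13.6]
finger_gap: 0.0259
finger_force: 61.2
[ 0.27594524 -0.33383925  0.02244754] [ 2.19768336  1.13548761 13.60913531] [ 0.52873344 -0.05823382  0.00970348]
```

```bash
python3 -m inch '[{"gripper":18,"tx":0,"ty":0,"tz":-9,"rx":0,"ry":0,"rz":0},{"gripper":18,"tx":0,"ty":0,"tz":0,"rx":0,"ry":0,"rz":0},{"gripper":18,"tx":0,"ty":0,"tz":0,"rx":0,"ry":0,"rz":0}]'
python3 go.py .528 -.0595 0.008 0.5
python3 -m inch '[{"gripper":18,"tx":0,"ty":0,"tz":4,"rx":0,"ry":0,"rz":0},{"gripper":18,"tx":0,"ty":0,"tz":3,"rx":0,"ry":0,"rz":0},{"gripper":18,"tx":0,"ty":0,"tz":0,"rx":0,"ry":0,"rz":0}]'
python3 go.py .528 -.0595 0.008 0.5
python3 -c "
from bench import monitor;s=monitor.sense();print(s['moment'],s['force'],s['tcp_pos'])"
```

```text
time: 14.2
tcp_pos: [0.5234, -0.0588, 0.0155]
orientation: [-2.21, -2.229, 0.003]
force: [0.5, -0.0, -0.3]
finger_gap: 0.0257
finger_force: 60.0
at [ 0.5234 -0.0588  0.0155] turn [-0.2 -0.1 -0. ] shift [-0.7  4.6  7.5] t 14.2 gap 25.7 F [ 0.5 -0.  -0.3] ff 60.0
time: 14.58
tcp_pos: [0.5245, -0.059, 0.0134]
orientation: [-2.212, -2.231, -0.001]
force: [-9.8, 1.4, 35.3]
finger_gap: 0.0261
finger_force: 64.1
at [ 0.5245 -0.059   0.0134] turn [ 0. -0. -0.] shift [-0.6  3.5  5.4] t 14.6 gap 26.1 F [-9.8  1.4 35.3] ff 64.1
[0.33311939 2.67207723 0.00360831] [-9.83851931  1.42026502 35.25901776] [ 0.52451809 -0.05895666  0.01344942]
```

```bash
python3 -m inch '[{"gripper":18,"tx":0,"ty":0,"tz":-7,"rx":0,"ry":0,"rz":0},{"gripper":18,"tx":0,"ty":0,"tz":0,"rx":0,"ry":0,"rz":0},{"gripper":18,"tx":-0.6,"ty":7,"tz":0,"rx":0,"ry":0,"rz":0},{"gripper":18,"tx":0,"ty":0,"tz":0,"rx":0,"ry":0,"rz":0},{"gripper":18,"tx":0,"ty":0,"tz":5,"rx":0,"ry":0,"rz":0},{"gripper":18,"tx":0,"ty":0,"tz":3,"rx":0,"ry":0,"rz":0},{"gripper":18,"tx":0,"ty":0,"tz":2,"rx":0,"ry":0,"rz":0},{"gripper":18,"tx":0,"ty":0,"tz":0,"rx":0,"ry":0,"rz":0}]'
python3 -c "
from bench import monitor;s=monitor.sense();print(s['moment'],s['force'],s['tcp_pos'])"
```

```text
time: 15.58
tcp_pos: [0.532, -0.0597, 0.0064]
orientation: [-2.212, -2.23, 0.001]
force: [-0.6, -0.1, -0.4]
finger_gap: 0.0261
finger_force: 60.0
[-0.02670988  0.04784978 -0.03340005] [-0.59057885 -0.13154078 -0.41650384] [ 0.53200769 -0.05972374  0.00640453]
```

```bash
python3 -m inch '[{"gripper":18,"tx":0,"ty":0,"tz":2.5,"rx":0,"ry":0,"rz":0},{"gripper":18,"tx":0,"ty":0,"tz":0,"rx":0,"ry":0,"rz":0}]'
python3 -m inch '[{"gripper":18,"tx":0,"ty":0,"tz":2.5,"rx":0,"ry":0,"rz":0},{"gripper":18,"tx":0,"ty":0,"tz":0,"rx":0,"ry":0,"rz":0}]'
python3 -m inch '[{"gripper":18,"tx":0,"ty":0,"tz":1.5,"rx":0,"ry":0,"rz":0},{"gripper":18,"tx":0,"ty":0,"tz":0,"rx":0,"ry":0,"rz":0}]'
```

```text
time: 15.82
tcp_pos: [0.5322, -0.0597, 0.0041]
orientation: [-2.212, -2.231, 0.0]
force: [0.4, -0.6, 0.1]
finger_gap: 0.0259
finger_force: 60.0
time: 16.08
tcp_pos: [0.5321, -0.0597, 0.0015]
orientation: [-2.212, -2.231, 0.0]
force: [-0.1, 0.1, 0.6]
finger_gap: 0.0256
finger_force: 60.0
time: 16.32
tcp_pos: [0.5322, -0.0597, 0.0001]
orientation: [-2.212, -2.231, 0.0]
force: [0.3, -0.1, -0.6]
finger_gap: 0.0261
finger_force: 60.0
```

```bash
python3 -m inch '[{"gripper":18,"tx":0,"ty":0,"tz":1.5,"rx":0,"ry":0,"rz":0},{"gripper":18,"tx":0,"ty":0,"tz":0,"rx":0,"ry":0,"rz":0}]'
python3 -m inch '[{"gripper":40,"tx":0,"ty":0,"tz":0,"rx":0,"ry":0,"rz":0},{"gripper":40,"tx":0,"ty":0,"tz":0,"rx":0,"ry":0,"rz":0},{"gripper":40,"tx":0,"ty":0,"tz":-10,"rx":0,"ry":0,"rz":0},{"gripper":40,"tx":0,"ty":0,"tz":-20,"rx":0,"ry":0,"rz":0},{"gripper":0,"tx":0,"ty":0,"tz":0,"rx":0,"ry":0,"rz":0},{"gripper":0,"tx":0,"ty":0,"tz":0,"rx":0,"ry":0,"rz":0},{"gripper":0,"tx":0,"ty":0,"tz":0,"rx":0,"ry":0,"rz":0},{"gripper":0,"tx":0,"ty":0,"tz":0,"rx":0,"ry":0,"rz":0},{"gripper":0,"tx":0,"ty":0,"tz":7,"rx":0,"ry":0,"rz":0},{"gripper":0,"tx":0,"ty":0,"tz":0,"rx":0,"ry":0,"rz":0}]'
```

```text
time: 16.58
tcp_pos: [0.5324, -0.0598, -0.0001]
orientation: [2.212, 2.23, 0.001]
force: [-2.6, 0.0, 9.2]
finger_gap: 0.0259
finger_force: 61.1
time: 17.82
tcp_pos: [0.5315, -0.0597, 0.0208]
orientation: [-2.211, -2.23, 0.002]
force: [-1.0, -0.0, 0.1]
finger_gap: 0.0001
finger_force: 0.0
```

```bash
for i in 1 2 3 4; do :; done; python3 -m inch '[{"gripper":0,"tx":0,"ty":0,"tz":2,"rx":0,"ry":0,"rz":0},{"gripper":0,"tx":0,"ty":0,"tz":0,"rx":0,"ry":0,"rz":0}]'
python3 -m inch '[{"gripper":0,"tx":0,"ty":0,"tz":2,"rx":0,"ry":0,"rz":0},{"gripper":0,"tx":0,"ty":0,"tz":0,"rx":0,"ry":0,"rz":0}]' | sed -n '2p;4p'
python3 -m inch '[{"gripper":0,"tx":0,"ty":0,"tz":2,"rx":0,"ry":0,"rz":0},{"gripper":0,"tx":0,"ty":0,"tz":0,"rx":0,"ry":0,"rz":0}]' | sed -n '2p;4p'
python3 -m inch '[{"gripper":0,"tx":0,"ty":0,"tz":2,"rx":0,"ry":0,"rz":0},{"gripper":0,"tx":0,"ty":0,"tz":0,"rx":0,"ry":0,"rz":0}]' | sed -n '2p;4p'
```

```text
time: 18.08
tcp_pos: [0.5322, -0.0598, 0.0195]
orientation: [-2.212, -2.231, 0.0]
force: [0.4, -0.1, 0.1]
finger_gap: -0.0001
finger_force: 0.0
tcp_pos: [0.5322, -0.0597, 0.0176]
force: [0.4, -0.9, 0.3]
tcp_pos: [0.5322, -0.0598, 0.0155]
force: [-0.5, 0.1, 0.1]
tcp_pos: [0.5321, -0.0597, 0.0135]
force: [1.0, -0.1, 0.2]
```

```bash
python3 -m inch '[{"gripper":0,"tx":0,"ty":0,"tz":2,"rx":0,"ry":0,"rz":0},{"gripper":0,"tx":0,"ty":0,"tz":0,"rx":0,"ry":0,"rz":0}]'| sed -n '2p;4p'
python3 -m inch '[{"gripper":0,"tx":0,"ty":0,"tz":2,"rx":0,"ry":0,"rz":0},{"gripper":0,"tx":0,"ty":0,"tz":0,"rx":0,"ry":0,"rz":0}]' | sed -n '2p;4p'
python3 -m inch '[{"gripper":0,"tx":0,"ty":0,"tz":2,"rx":0,"ry":0,"rz":0},{"gripper":0,"tx":0,"ty":0,"tz":0,"rx":0,"ry":0,"rz":0}]' | sed -n '2p;4p'
python3 -m inch '[{"gripper":0,"tx":0,"ty":0,"tz":2,"rx":0,"ry":0,"rz":0},{"gripper":0,"tx":0,"ty":0,"tz":0,"rx":0,"ry":0,"rz":0}]' | sed -n '2p;4p'
```

```text
tcp_pos: [0.5321, -0.0597, 0.0115]
force: [0.1, -0.0, -0.3]
tcp_pos: [0.5321, -0.0597, 0.0095]
force: [-0.5, -0.1, -0.2]
tcp_pos: [0.5326, -0.0598, 0.0082]
force: [-0.2, -0.0, 4.1]
tcp_pos: [0.5327, -0.0598, 0.0081]
force: [-5.1, -0.3, 19.1]
```

```bash
python3 -m inch '[{"gripper":0,"tx":0,"ty":0,"tz":-40,"rx":0,"ry":0,"rz":0},{"gripper":0,"tx":0,"ty":0,"tz":-42,"rx":0,"ry":0,"rz":0},{"gripper":0,"tx":0,"ty":0,"tz":-42,"rx":0,"ry":0,"rz":0},{"gripper":0,"tx":50,"ty":0,"tz":0,"rx":0,"ry":0,"rz":0},{"gripper":0,"tx":50,"ty":0,"tz":0,"rx":0,"ry":0,"rz":0},{"gripper":0,"tx":44,"ty":0,"tz":0,"rx":0,"ry":0,"rz":0},{"gripper":0,"tx":0,"ty":0,"tz":0,"rx":0,"ry":0,"rz":0},{"gripper":0,"tx":0,"ty":0,"tz":0,"rx":0,"ry":0,"rz":0}]'
python3 - <<'E'
from h import *
import go
go.rows(.5315,.084,.0845,.5)
S=optics.capture("side");T=optics.capture("top")
for n,im,b in(("side",S,(290,340,215,250)),("top",T,(285,330,220,255))):
    r,g,bl=[im[:,:,i].astype(int) for i in range(3)];x0,x1,y0,y1=b
    m=(r>110)&(g<60)&(bl<60);k=np.zeros_like(m);k[y0:y1,x0:x1]=m[y0:y1,x0:x1];p=np.argwhere(k)[:,::-1];print(n,len(p),p.mean(0) if len(p) else 0)
b=cv2.resize(T[:,:,::-1][190:310,250:400],None,fx=3,fy=3,interpolation=2);cv2.imwrite("pics/l1.png",b)
E
```

```text
time: 20.82
tcp_pos: [0.5309, 0.0839, 0.1294]
orientation: [2.212, 2.231, -0.001]
force: [-0.9, -0.3, -0.3]
finger_gap: 0.0001
finger_force: 0.0
at [0.5309 0.0839 0.1294] turn [-0.  0.  0.] shift [ 0.   0.6 44.9] t 20.8 gap 0.1 F [-0.9 -0.3 -0.3] ff 0.0
side 64 [308.96875 231.0625 ]
top 31 [302.19354839 235.83870968]
```

```bash
python3 -m inch '[{"gripper":0,"tx":0,"ty":0,"tz":25,"rx":0,"ry":0,"rz":0},{"gripper":0,"tx":0,"ty":0,"tz":20,"rx":0,"ry":0,"rz":0},{"gripper":0,"tx":0,"ty":0,"tz":0,"rx":0,"ry":0,"rz":0},{"gripper":0,"tx":-12,"ty":0,"tz":0,"rx":0,"ry":0,"rz":0},{"gripper":0,"tx":-12,"ty":0,"tz":0,"rx":0,"ry":0,"rz":0},{"gripper":0,"tx":-12,"ty":0,"tz":0,"rx":0,"ry":0,"rz":0}]'
python3 -m inch '[{"gripper":0,"tx":-13,"ty":0,"tz":0,"rx":0,"ry":0,"rz":0},{"gripper":0,"tx":-13,"ty":0,"tz":0,"rx":0,"ry":0,"rz":0},{"gripper":0,"tx":-13,"ty":0,"tz":0,"rx":0,"ry":0,"rz":0},{"gripper":0,"tx":-13,"ty":0,"tz":0,"rx":0,"ry":0,"rz":0},{"gripper":0,"tx":-12,"ty":0,"tz":0,"rx":0,"ry":0,"rz":0},{"gripper":0,"tx":0,"ty":0,"tz":0,"rx":0,"ry":0,"rz":0}]'
python3 - <<'E'
from h import *
S=optics.capture("side");T=optics.capture("top");c=[]
for n,im,b in(("side",S,(290,350,205,260)),("top",T,(285,370,205,275))):
    r,g,bl=[im[:,:,i].astype(int) for i in range(3)];x0,x1,y0,y1=b
    m=(r>110)&(g<60)&(bl<60);k=np.zeros_like(m);k[y0:y1,x0:x1]=m[y0:y1,x0:x1];p=np.argwhere(k)[:,::-1];print(n,len(p),p.mean(0) if len(p) else 0);c.append(p.mean(0))
print(tri(*c),monitor.sense()["tcp_pos"])
E
```

```text
time: 21.68
tcp_pos: [0.5322, 0.0473, 0.0856]
orientation: [2.212, 2.229, 0.002]
force: [0.0, 0.6, 0.7]
finger_gap: -0.0001
finger_force: 0.5
time: 22.42
tcp_pos: [0.5319, -0.0169, 0.0846]
orientation: [2.213, 2.229, -0.001]
force: [-0.1, 0.4, -0.1]
finger_gap: 0.0002
finger_force: 0.0
side 22 [323.18181818 216.95454545]
top 35 [330.88571429 245.51428571]
(array([ 0.53583769, -0.0312616 ,  0.12027019]), np.float64(0.0012735311630024727)) [ 0.53202724 -0.01600459  0.0847349 ]
```

```bash
python3 -m inch '[{"gripper":0,"tx":6,"ty":0,"tz":0,"rx":0,"ry":0,"rz":0},{"gripper":0,"tx":0,"ty":0,"tz":-34,"rx":0,"ry":0,"rz":0},{"gripper":0,"tx":-24,"ty":0,"tz":0,"rx":0,"ry":0,"rz":0},{"gripper":0,"tx":0,"ty":0,"tz":0,"rx":0,"ry":0,"rz":0},{"gripper":0,"tx":0,"ty":0,"tz":22,"rx":0,"ry":0,"rz":0},{"gripper":0,"tx":-8.5,"ty":0,"tz":7,"rx":0,"ry":0,"rz":0},{"gripper":0,"tx":-8.5,"ty":0,"tz":7.5,"rx":0,"ry":0,"rz":0},{"gripper":0,"tx":-7,"ty":0,"tz":9,"rx":0,"ry":0,"rz":0},{"gripper":0,"tx":-7.5,"ty":0,"tz":10,"rx":0,"ry":0,"rz":0},{"gripper":0,"tx":0,"ty":0,"tz":0,"rx":0,"ry":0,"rz":0}]'
python3 -m inch '[{"gripper":0,"tx":-7,"ty":0,"tz":14,"rx":0,"ry":0,"rz":0},{"gripper":0,"tx":-4,"ty":0,"tz":14,"rx":0,"ry":0,"rz":0},{"gripper":0,"tx":0,"ty":0,"tz":0,"rx":0,"ry":0,"rz":0}]'
python3 -m inch '[{"gripper":0,"tx":0,"ty":0,"tz":3,"rx":0,"ry":0,"rz":0},{"gripper":0,"tx":0,"ty":0,"tz":0,"rx":0,"ry":0,"rz":0}]'
python3 -m inch '[{"gripper":0,"tx":0,"ty":0,"tz":2,"rx":0,"ry":0,"rz":0},{"gripper":0,"tx":0,"ty":0,"tz":0,"rx":0,"ry":0,"rz":0}]'
```

```text
time: 23.78
tcp_pos: [0.5305, -0.0653, 0.0616]
orientation: [-2.21, -2.227, 0.003]
force: [0.7, 1.0, 0.0]
finger_gap: -0.0002
finger_force: 0.0
time: 24.15
tcp_pos: [0.5308, -0.0762, 0.0334]
orientation: [-2.21, -2.228, 0.003]
force: [0.5, 0.5, -0.3]
finger_gap: -0.0002
finger_force: 0.0
time: 24.4
tcp_pos: [0.5325, -0.0761, 0.0322]
orientation: [-2.212, -2.231, -0.0]
force: [-0.2, 0.0, 0.5]
finger_gap: 0.0001
finger_force: 0.0
time: 24.65
tcp_pos: [0.533, -0.0762, 0.0309]
orientation: [2.211, 2.23, 0.001]
force: [-0.2, -0.1, 3.7]
finger_gap: -0.0
finger_force: 1.8
```

```bash
python3 -m inch '[{"gripper":0,"tx":0,"ty":0,"tz":2.5,"rx":0,"ry":0,"rz":0},{"gripper":0,"tx":0,"ty":0,"tz":0,"rx":0,"ry":0,"rz":0},{"gripper":0,"tx":0,"ty":0,"tz":0,"rx":0,"ry":0,"rz":0}]'
python3 -m inch '[{"gripper":0,"tx":0,"ty":0,"tz":-40,"rx":0,"ry":0,"rz":0},{"gripper":0,"tx":0,"ty":0,"tz":-60,"rx":0,"ry":0,"rz":0},{"gripper":0,"tx":0,"ty":0,"tz":-50,"rx":0,"ry":0,"rz":0},{"gripper":30,"tx":60,"ty":-20,"tz":0,"rx":0,"ry":0,"rz":0},{"gripper":30,"tx":60,"ty":-20,"tz":0,"rx":0,"ry":0,"rz":0},{"gripper":30,"tx":60,"ty":-20,"tz":0,"rx":0,"ry":0,"rz":0},{"gripper":30,"tx":0,"ty":0,"tz":0,"rx":0,"ry":0,"rz":0}]'
python3 - <<'E'
from h import *
S=optics.capture("side");T=optics.capture("top");c=[]
for n,im,b in(("side",S,(290,370,205,260)),("top",T,(310,375,235,285))):
    r,g,bl=[im[:,:,i].astype(int) for i in range(3)];x0,x1,y0,y1=b
    m=(r>110)&(g<60)&(bl<60);k=np.zeros_like(m);k[y0:y1,x0:x1]=m[y0:y1,x0:x1];p=np.argwhere(k)[:,::-1];print(n,len(p),p.mean(0) if len(p) else 0);c.append(p.mean(0))
print(tri(*c),"expect",.5284,-.0768,.060)
a=cv2.resize(S[:,:,::-1][195:275,270:380],None,fx=3.6,fy=3.6,interpolation=2);b=cv2.resize(T[:,:,::-1][215:295,280:390],None,fx=3.6,fy=3.6,interpolation=2);cv2.imwrite("pics/l2.png",np.hstack([a,b]))
# cover by top: grey-blue mask; holes/corners
g=T.astype(int);m=((abs(g[:,:,0]-g[:,:,2])<28)&(g[:,:,2]>=g[:,:,0]-2)&(g.max(2)>70)).astype(np.uint8);m[:200]=0;m[260:]=0;m[:,:180]=0;m[:,272:]=0
k,l,st,ce=cv2.connectedComponentsWithStats(m);i=1+st[1:,4].argmax();cs=max(cv2.findContours((l==i).astype(np.uint8),cv2.RETR_EXTERNAL,2)[0],key=cv2.contourArea)
print(st[i],cv2.approxPolyDP(cs,5,True)[:,0].tolist(),cv2.minAreaRect(np.array([plane("top",*p,.005)[:2]*1000 for p in cs[:,0]],np.float32)))
E
```

```text
time: 25.02
tcp_pos: [0.5332, -0.0763, 0.0302]
orientation: [2.211, 2.229, 0.002]
force: [-5.0, 0.0, 17.8]
finger_gap: 0.0
finger_force: 8.8
time: 25.9
tcp_pos: [0.47, 0.1046, 0.1778]
orientation: [-2.204, -2.238, -0.0]
force: [-0.5, -0.4, 0.7]
finger_gap: 0.0299
finger_force: 0.0
side 39 [327.48717949 228.12820513]
top 33 [342.60606061 264.        ]
(array([ 0.53705126, -0.07124405,  0.06103414]), np.float64(0.014192292830048697)) expect 0.5284 -0.0768 0.06
[ 190  208   70   41 1815] [[190, 229], [192, 237], [247, 248], [259, 218], [202, 208]] ((561.4314575195312, 346.95147705078125), (130.0837860107422, 202.71963500976562), 9.081460952758789)
```

```bash
python3 go.py .562 .345 0.06 9; python3 -c "
from h import *
print(proj('top',[.5284,-.0768,.06]),proj('top',[.5284,-.0768,.07]),proj('top',[.5284,-.060,.06]))"
```

```text
at [0.4716 0.1015 0.1777] turn [ 0.   0.  -8.4] shift [226.3 127.4 117.7] t 26.0 gap 29.7 F [0.3 0.3 0. ] ff 0.0
[[344.09304565 264.67314183]] [[344.20398859 262.60145491]] [[338.76212988 262.93099403]]
```

View pics/l2.png

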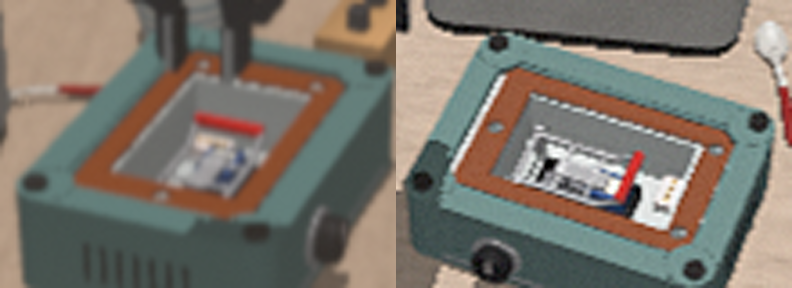

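The last view shows the lever shut over the relay, with the red bar at top (342.6,264), and the frame is off toward -y. Next is the cover.

```bash
python3 -m inch '[{"gripper":40,"tx":0,"ty":0,"tz":0,"rx":0,"ry":0,"rz":-8.4},{"gripper":40,"tx":45,"ty":25.5,"tz":0,"rx":0,"ry":0,"rz":0},{"gripper":40,"tx":45,"ty":25.5,"tz":0,"rx":0,"ry":0,"rz":0},{"gripper":40,"tx":45,"ty":25.5,"tz":20,"rx":0,"ry":0,"rz":0},{"gripper":40,"tx":45,"ty":25.5,"tz":40,"rx":0,"ry":0,"rz":0},{"gripper":40,"tx":45,"ty":25.5,"tz":40,"rx":0,"ry":0,"rz":0},{"gripper":40,"tx":0,"ty":0,"tz":18,"rx":0,"ry":0,"rz":0},{"gripper":40,"tx":0,"ty":0,"tz":0,"rx":0,"ry":0,"rz":0}]'
python3 - <<'E'
from h import *
import go
go.rows(.562,.345,-.022,9)
for p,m in(((307.5,250.3),(0,.088)),((368.6,256.7),(.045,-.088)),((358.9,279.4),(-.045,-.088))):print(plane("top",*p,.072)[:2]-m)
E
```

```text
time: 27.0
tcp_pos: [0.561, 0.3365, 0.0604]
orientation: [-2.044, -2.384, 0.008]
force: [-0.7, -0.1, 0.1]
finger_gap: 0.0401
finger_force: 0.0
at [0.561  0.3365 0.0604] turn [-0.3  0.1 -0.2] shift [ 8.2  2.4 82.4] t 27.0 gap 40.1 F [-0.7 -0.1  0.1] ff 0.0
[ 0.52812449 -0.04827153]
[ 0.52985263 -0.04776009]
[ 0.53160992 -0.0497658 ]
```

```bash
python3 -m inch '[{"gripper":40,"tx":8,"ty":2.4,"tz":20,"rx":0,"ry":0,"rz":0},{"gripper":40,"tx":0,"ty":0,"tz":30,"rx":0,"ry":0,"rz":0},{"gripper":40,"tx":0,"ty":0,"tz":20,"rx":0,"ry":0,"rz":0},{"gripper":40,"tx":0,"ty":0,"tz":10,"rx":0,"ry":0,"rz":0},{"gripper":40,"tx":0,"ty":0,"tz":0,"rx":0,"ry":0,"rz":0}]'
python3 -m inch '[{"gripper":8,"tx":0,"ty":0,"tz":0,"rx":0,"ry":0,"rz":0},{"gripper":8,"tx":0,"ty":0,"tz":0,"rx":0,"ry":0,"rz":0},{"gripper":8,"tx":0,"ty":0,"tz":0,"rx":0,"ry":0,"rz":0},{"gripper":8,"tx":0,"ty":0,"tz":0,"rx":0,"ry":0,"rz":0},{"gripper":8,"tx":0,"ty":0,"tz":0,"rx":0,"ry":0,"rz":0},{"gripper":8,"tx":0,"ty":0,"tz":0,"rx":0,"ry":0,"rz":0}]'
python3 -c "
from bench import monitor;s=monitor.sense();print(s['moment'],s['force'],s['tcp_pos'])"
```

```text
time: 27.62
tcp_pos: [0.5624, 0.3467, -0.017]
orientation: [-2.043, -2.386, 0.001]
force: [-0.2, -0.7, 1.0]
finger_gap: 0.0399
finger_force: 0.0
time: 28.38
tcp_pos: [0.5635, 0.3477, -0.0153]
orientation: [2.042, 2.386, 0.004]
force: [0.4, -0.5, 6.7]
finger_gap: 0.0144
finger_force: 62.5
[-0.09326599  0.12187025 -0.00301768] [ 0.43881251 -0.51001935  6.70269896] [ 0.56353967  0.34770369 -0.01529738]
```

```bash
python3 -m inch '[{"gripper":8,"tx":0,"ty":0,"tz":-15,"rx":0,"ry":0,"rz":0},{"gripper":8,"tx":0,"ty":0,"tz":-30,"rx":0,"ry":0,"rz":0},{"gripper":8,"tx":0,"ty":0,"tz":-50,"rx":0,"ry":0,"rz":0},{"gripper":8,"tx":0,"ty":0,"tz":-50,"rx":0,"ry":0,"rz":0},{"gripper":8,"tx":0,"ty":0,"tz":0,"rx":0,"ry":0,"rz":0},{"gripper":8,"tx":0,"ty":0,"tz":0,"rx":0,"ry":0,"rz":0}]'
python3 - <<'E'
from h import *
import go
s=monitor.sense();go.rows(.531,-.045,.17,.5,s);print(s["moment"])
c=s["tcp_pos"]
T=optics.capture("top");S=optics.capture("side")
cv2.imwrite("pics/c1.png",np.hstack([T[:,:,::-1][130:260,140:300],S[:,:,::-1][170:300,160:320]])) 
g=T.astype(int);m=((abs(g[:,:,0]-g[:,:,2])<28)&(g[:,:,2]>=g[:,:,0]-2)&(g.max(2)>70)).astype(np.uint8);m[:140]=0;m[260:]=0;m[:,:150]=0;m[:,285:]=0
k,l,st,ce=cv2.connectedComponentsWithStats(m)
for i in range(1,k):
    if st[i,4]>150:
        cs=max(cv2.findContours((l==i).astype(np.uint8),0,2)[0],key=cv2.contourArea)
        for z in(.13,.135,.14,.145,.15):print(st[i].tolist(),z,cv2.minAreaRect(np.array([plane("top",*p,z)[:2]*1000 for p in cs[:,0]],np.float32)))
E
```

```text
time: 29.12
tcp_pos: [0.5616, 0.3467, 0.1275]
orientation: [-2.042, -2.386, 0.002]
force: [-0.5, -0.6, -4.0]
finger_gap: 0.0143
finger_force: 61.5
at [0.5616 0.3467 0.1275] turn [-0.1  0.   8.4] shift [-391.4  -34.   -42.5] t 29.1 gap 14.3 F [-0.5 -0.6 -4. ] ff 61.5
[-0.06524399  0.03058122 -0.00491487]
[180, 177, 77, 42, 1748] 0.13 ((572.4302978515625, 354.85137939453125), (133.22821044921875, 203.00418090820312), 9.140228271484375)
[180, 177, 77, 42, 1748] 0.135 ((568.4736328125, 352.00030517578125), (132.7422332763672, 202.263671875), 9.140244483947754)
[180, 177, 77, 42, 1748] 0.14 ((564.5169677734375, 349.1493225097656), (132.25625610351562, 201.52313232421875), 9.140217781066895)
[180, 177, 77, 42, 1748] 0.145 ((560.560302734375, 346.29827880859375), (131.77027893066406, 200.78260803222656), 9.140229225158691)
[180, 177, 77, 42, 1748] 0.15 ((556.6036987304688, 343.44732666015625), (131.28424072265625, 200.04205322265625), 9.140198707580566)
```

```bash
python3 -m inch '[{"gripper":8,"tx":0,"ty":0,"tz":0,"rx":0,"ry":0,"rz":4.3},{"gripper":8,"tx":0,"ty":0,"tz":0,"rx":0,"ry":0,"rz":4.3},{"gripper":8,"tx":-40,"ty":-3,"tz":-1,"rx":0,"ry":0,"rz":0},{"gripper":8,"tx":-50,"ty":-4,"tz":0,"rx":0,"ry":0,"rz":0},{"gripper":8,"tx":-50,"ty":-4,"tz":0,"rx":0,"ry":0,"rz":0},{"gripper":8,"tx":-50,"ty":-4,"tz":0,"rx":0,"ry":0,"rz":0},{"gripper":8,"tx":-50,"ty":-4,"tz":0,"rx":0,"ry":0,"rz":0},{"gripper":8,"tx":-50,"ty":-4,"tz":0,"rx":0,"ry":0,"rz":0},{"gripper":8,"tx":-50,"ty":-4,"tz":0,"rx":0,"ry":0,"rz":0},{"gripper":8,"tx":-40,"ty":-3,"tz":0,"rx":0,"ry":0,"rz":0},{"gripper":8,"tx":0,"ty":0,"tz":0,"rx":0,"ry":0,"rz":0},{"gripper":8,"tx":0,"ty":0,"tz":0,"rx":0,"ry":0,"rz":0}]'
python3 go.py .5314 -.043 0.077 .3
```

```text
time: 30.72
tcp_pos: [0.5333, -0.0327, 0.128]
orientation: [-2.215, -2.225, 0.002]
force: [-0.2, 0.4, -3.1]
finger_gap: 0.0143
finger_force: 61.4
at [ 0.5333 -0.0327  0.128 ] turn [-0.1 -0.1 -0. ] shift [-10.3  -1.9  51. ] t 30.7 gap 14.3 F [-0.2  0.4 -3.1] ff 61.4
```

```bash
python3 -m inch '[{"gripper":8,"tx":-10.3,"ty":-1.9,"tz":10,"rx":0,"ry":0,"rz":0},{"gripper":8,"tx":0,"ty":0,"tz":25,"rx":0,"ry":0,"rz":0},{"gripper":8,"tx":0,"ty":0,"tz":15,"rx":0,"ry":0,"rz":0},{"gripper":8,"tx":0,"ty":0,"tz":5,"rx":0,"ry":0,"rz":0},{"gripper":8,"tx":0,"ty":0,"tz":5,"rx":0,"ry":0,"rz":0},{"gripper":8,"tx":0,"ty":0,"tz":0,"rx":0,"ry":0,"rz":0}]'
python3 -m inch '[{"gripper":8,"tx":0,"ty":0,"tz":3,"rx":0,"ry":0,"rz":0},{"gripper":8,"tx":0,"ty":0,"tz":0,"rx":0,"ry":0,"rz":0}]'
python3 -m inch '[{"gripper":8,"tx":0,"ty":0,"tz":3,"rx":0,"ry":0,"rz":0},{"gripper":8,"tx":0,"ty":0,"tz":0,"rx":0,"ry":0,"rz":0}]'
python3 -c "
from bench import monitor;s=monitor.sense();print(s['moment'],s['force'],s['tcp_pos'])"
```

```text
time: 31.48
tcp_pos: [0.5327, -0.0433, 0.0693]
orientation: [2.216, 2.227, 0.0]
force: [1.0, 0.0, -2.8]
finger_gap: 0.014
finger_force: 61.3
time: 31.72
tcp_pos: [0.5325, -0.0434, 0.0663]
orientation: [2.216, 2.227, 0.0]
force: [1.0, 0.8, -2.8]
finger_gap: 0.0141
finger_force: 61.4
time: 31.98
tcp_pos: [0.5322, -0.0433, 0.063]
orientation: [-2.216, -2.227, 0.0]
force: [-0.5, 0.2, -2.3]
finger_gap: 0.0141
finger_force: 61.4
[0.03176929 0.0193876  0.03666836] [-0.49523359  0.19485422 -2.32814732] [ 0.53220862 -0.04334976  0.06299923]
```

Underside is at about 78 mm with no contact yet. I'll go on down.

```bash
for i in a; do
python3 -m inch '[{"gripper":8,"tx":0,"ty":0,"tz":2,"rx":0,"ry":0,"rz":0},{"gripper":8,"tx":0,"ty":0,"tz":0,"rx":0,"ry":0,"rz":0}]'|sed -n '2p;4p'
python3 -m inch '[{"gripper":8,"tx":0,"ty":0,"tz":2,"rx":0,"ry":0,"rz":0},{"gripper":8,"tx":0,"ty":0,"tz":0,"rx":0,"ry":0,"rz":0}]'|sed -n '2p;4p'
python3 -m inch '[{"gripper":8,"tx":0,"ty":0,"tz":2,"rx":0,"ry":0,"rz":0},{"gripper":8,"tx":0,"ty":0,"tz":0,"rx":0,"ry":0,"rz":0}]'|sed -n '2p;4p'
python3 -c "
from bench import monitor;s=monitor.sense();print(s['moment'],s['force'],s['tcp_pos'])"; done
```

```text
tcp_pos: [0.5323, -0.0434, 0.061]
force: [0.0, -0.1, -2.8]
tcp_pos: [0.5323, -0.0433, 0.059]
force: [0.3, -0.1, -3.1]
tcp_pos: [0.5323, -0.0433, 0.057]
force: [-0.0, -0.6, -2.6]
[-0.0155688   0.00866437  0.01694848] [-0.01146299 -0.630313   -2.58090267] [ 0.53225728 -0.04334864  0.05699777]
```

```bash

python3 -m inch '[{"gripper":8,"tx":0,"ty":0,"tz":1.5,"rx":0,"ry":0,"rz":0},{"gripper":8,"tx":0,"ty":0,"tz":0,"rx":0,"ry":0,"rz":0}]'|sed -n '2p;4p'
python3 -m inch '[{"gripper":8,"tx":0,"ty":0,"tz":1.5,"rx":0,"ry":0,"rz":0},{"gripper":8,"tx":0,"ty":0,"tz":0,"rx":0,"ry":0,"rz":0}]'|sed -n '2p;4p'
python3 -c "
from bench import monitor;s=monitor.sense();print(s['moment'],s['force'],s['tcp_pos'])"
```

```text
tcp_pos: [0.5326, -0.0433, 0.0567]
force: [-2.3, 0.6, 5.4]
tcp_pos: [0.5326, -0.0434, 0.0566]
force: [-5.2, 0.5, 15.2]
[ 0.13208066  1.21178307 -0.01939155] [-5.16241787  0.47165286 15.23098429] [ 0.53255173 -0.04336887  0.05660763]
```

```bash
python3 -m inch '[{"gripper":35,"tx":0,"ty":0,"tz":0,"rx":0,"ry":0,"rz":0},{"gripper":35,"tx":0,"ty":0,"tz":0,"rx":0,"ry":0,"rz":0},{"gripper":35,"tx":0,"ty":0,"tz":-10,"rx":0,"ry":0,"rz":0},{"gripper":35,"tx":0,"ty":0,"tz":-40,"rx":0,"ry":0,"rz":0},{"gripper":35,"tx":0,"ty":0,"tz":-50,"rx":0,"ry":0,"rz":0},{"gripper":35,"tx":-60,"ty":0,"tz":0,"rx":0,"ry":0,"rz":0},{"gripper":35,"tx":-60,"ty":0,"tz":0,"rx":0,"ry":0,"rz":0},{"gripper":35,"tx":-60,"ty":-10,"tz":0,"rx":0,"ry":0,"rz":0},{"gripper":35,"tx":-60,"ty":-10,"tz":0,"rx":0,"ry":0,"rz":0},{"gripper":35,"tx":0,"ty":0,"tz":0,"rx":0,"ry":0,"rz":0}]'
python3 - <<'E'
from h import *
T=optics.capture("top");S=optics.capture("side");np.save("T.npy",T);np.save("S.npy",S)
g=T.astype(int)
# cover: greyish pixels (not teal, not orange)
m=((abs(g[:,:,0]-g[:,:,1])<14)&(abs(g[:,:,1]-g[:,:,2])<20)&(g.max(2)>70)).astype(np.uint8);k=np.zeros_like(m);k[225:295,285:385]=m[225:295,285:385]
n,l,st,ce=cv2.connectedComponentsWithStats(k);i=1+st[1:,4].argmax()
cs=max(cv2.findContours((l==i).astype(np.uint8),0,2)[0],key=cv2.contourArea)
print(st[i],cv2.minAreaRect(np.array([plane("top",*p,.077)[:2]*1000 for p in cs[:,0]],np.float32)))
a=cv2.resize(T[:,:,::-1][215:325,280:470],None,fx=3.6,fy=3.6,interpolation=2)
# hole positions: local dark/bright blobs near expected
for nm,mm in(("h1",(.045,-.088)),("h2",(-.045,-.088)),("h3",(0,.088))):
    for n,im in(("top",T),("side",S)):
        u,v=np.round(proj(n,[.5284+mm[0],-.0448+mm[1],.077])[0]).astype(int)
        p=im[v-4:v+5,u-4:u+5].astype(int).sum(2)//3;print(nm,n,u,v);print(p)
cv2.imwrite("pics/c2.png",a)
E
python3 go.py .5 -.38 .1 0
```

```text
time: 34.48
tcp_pos: [0.513, -0.2878, 0.1545]
orientation: [2.222, 2.219, -0.001]
force: [0.2, 0.6, 0.5]
finger_gap: 0.0348
finger_force: 0.0
[ 295  233   79   52 2419] ((529.3573608398438, -45.232643127441406), (137.65443420410156, 209.6636199951172), 0.019976049661636353)
h1 top 368 256
[[153 148 150 149 150 151 153 156 134]
 [153 149 144 118 108 132 150 155 157]
 [151 123  74  53  60  74 128 157 143]
 [151 133  86  77  86  78 117 151 120]
 [152 148 132 124 144 142 145 146 106]
 [147 150 151 150 148 156 159 121  82]
 [148 149 149 151 148 146 152 122 112]
 [150 147 149 152 149 152 125  87 119]
 [150 150 149 146 153 150 128 115 140]]
h1 side 326 211
[[118 116 114 106 106 112 113 115 116]
 [123 120 119 114 110 112 109 109 110]
 [127 126 124 117 113 116 116 115 114]
 [128 121 111 105 103 112 121 126 126]
 [127 113 101  94  95 107 121 128 130]
 [129 120 114 108 109 116 125 129 128]
 [133 129 127 126 125 126 128 129 127]
 [133 131 131 131 127 122 124 127 126]
 [133 133 131 129 117 104 109 117 124]]
h2 top 357 279
[[149 153 152 149 142 147 148 152 155]
 [146 149 145 115  97 104 133 152 15
[... 795 characters left out ...]
 67  78  83 127 155]
 [150 160 142 103  85 110 110 128 159]
 [157 157 158 160 144 140 157 160 157]
 [158 151 154 156 161 163 156 155 156]
 [157 157 155 153 153 157 157 155 161]
 [155 156 158 151 155 155 156 159 158]]
h3 side 314 248
[[134 133 133 133 130 129 130 131 124]
 [133 131 129 128 128 129 130 133 133]
 [131 121 116 112 111 114 120 131 135]
 [130 113  99  93  91  96 109 127 134]
 [129 118 105  95  96 103 117 129 134]
 [119 120 114 112 114 119 127 132 135]
 [109 112 112 113 116 120 125 130 132]
 [112 111 110 110 110 113 115 117 120]
 [116 115 116 115 113 113 112 111 110]]
at [ 0.5134 -0.2839  0.1543] turn [ 0.  -0.   0.2] shift [-96.1 -13.4  54.3] t 34.6 gap 34.9 F [0.7 0.  0.2] ff 0.0
```

View pics/c2.png

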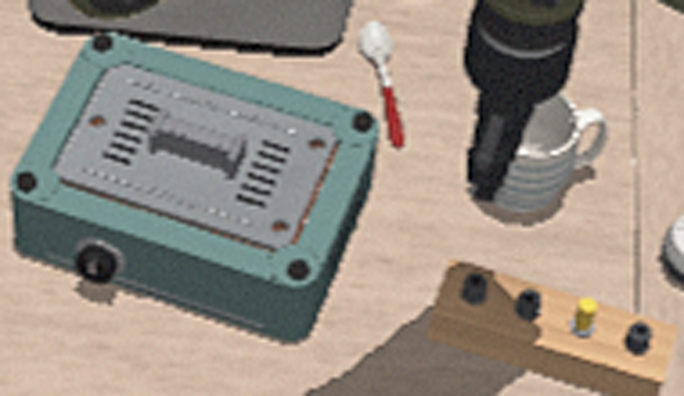

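```bash
cat > holes.py <<'E'
from h import *
from m2 import fit
E
python3 - <<'E'
from h import *
I={"top":np.load("T.npy"),"side":np.load("S.npy")}
M=[(.045,-.088),(-.045,-.088),(0,.088)]
for n in I:
    W=[]
    for m in M:
        u,v=np.round(proj(n,[.5284+m[0],-.0448+m[1],.077])[0]).astype(int)
        if n=="top":v-=1
        r=3;p=I[n][v-r:v+r+1,u-r:u+r+1].astype(float).mean(2);bg=np.percentile(p,80);w=np.clip(bg-10-p,0,None);yy,xx=np.mgrid[-r:r+1,-r:r+1]
        q=(u+(w*xx).sum()/w.sum(),v+(w*yy).sum()/w.sum());W.append(plane(n,*q,.077)[:2])
    W=np.array(W);d=W[2]-(W[0]+W[1])/2
    print(n,"ctrs",(W-M).round(4).tolist(),"mean",(W-M).mean(0).round(4),"yaw",np.degrees(np.arctan2(-d[0],d[1])).round(2))
E
rm holes.py
```

```text
top ctrs [[0.5327, -0.0437], [0.5334, -0.0441], [0.5315, -0.0431]] mean [ 0.5325 -0.0436] yaw 0.51
side ctrs [[0.531, -0.0488], [0.5309, -0.0498], [0.5286, -0.0418]] mean [ 0.5302 -0.0468] yaw 0.75
```

The view shows the cover flat in its rebate, with holes at top (306,248), (367,254) and (357,277). The pin stands in the third hole of the block, so I'll fetch it.

```bash
python3 -m inch '[{"gripper":35,"tx":-45,"ty":2,"tz":20,"rx":0,"ry":0,"rz":0},{"gripper":35,"tx":-48.5,"ty":1.5,"tz":40,"rx":0,"ry":0,"rz":0},{"gripper":35,"tx":0,"ty":0,"tz":0,"rx":0,"ry":0,"rz":0},{"gripper":35,"tx":0,"ty":0,"tz":0,"rx":0,"ry":0,"rz":0}]'
python3 go.py .517 -.377 .0125 0.5
python3 - <<'E'
from h import *
T=optics.capture("top");S=optics.capture("side")
for n,im in(("top",T),("side",S)):
    r,g,b=[im[:,:,i].astype(int) for i in range(3)];m=(r>120)&(g>95)&(b<70)&(r-g<60)
    if n=="top":m[:290]=0;m[320:]=0;m[:,425:455]&=True;m[:,:425]=0;m[:,455:]=0
    else:m[:150]=0;m[215:]=0;m[:,:330]=0;m[:,460:]=0
    p=np.argwhere(m)[:,::-1];print(n,len(p),p.mean(0) if len(p) else 0, plane(n,*p.mean(0),.056) if len(p) else 0)
E
```

```text
time: 35.08
tcp_pos: [0.5179, -0.3749, 0.0945]
orientation: [-2.213, -2.228, -0.001]
force: [0.5, 0.6, 0.9]
finger_gap: 0.035
finger_force: 0.0
at [ 0.5179 -0.3749  0.0945] turn [-0.  -0.1 -0.1] shift [-2.1 -0.9 82. ] t 35.1 gap 35.0 F [0.5 0.6 0.9] ff 0.0
top 40 [442.35  301.575] [ 0.51548953 -0.3779543   0.056     ]
side 39 [378.53846154 183.46153846] [ 0.51242167 -0.37909673  0.056     ]
```

```bash
python3 -m inch '[{"gripper":35,"tx":-2.5,"ty":-0.9,"tz":30,"rx":0,"ry":0,"rz":0},{"gripper":35,"tx":0,"ty":0,"tz":30,"rx":0,"ry":0,"rz":0},{"gripper":35,"tx":0,"ty":0,"tz":14,"rx":0,"ry":0,"rz":0},{"gripper":35,"tx":0,"ty":0,"tz":6,"rx":0,"ry":0,"rz":0},{"gripper":35,"tx":0,"ty":0,"tz":0,"rx":0,"ry":0,"rz":0}]'
python3 -m inch '[{"gripper":5,"tx":0,"ty":0,"tz":0,"rx":0,"ry":0,"rz":0},{"gripper":5,"tx":0,"ty":0,"tz":0,"rx":0,"ry":0,"rz":0},{"gripper":5,"tx":0,"ty":0,"tz":0,"rx":0,"ry":0,"rz":0},{"gripper":5,"tx":0,"ty":0,"tz":0,"rx":0,"ry":0,"rz":0},{"gripper":5,"tx":0,"ty":0,"tz":0,"rx":0,"ry":0,"rz":0}]'
python3 -c "
from bench import monitor;s=monitor.sense();print(s['moment'],s['force'],s['tcp_pos'])"
```

```text
time: 35.8
tcp_pos: [0.5173, -0.3791, 0.0152]
orientation: [2.215, 2.227, 0.0]
force: [-0.0, 0.1, 1.1]
finger_gap: 0.0353
finger_force: 0.0
time: 36.42
tcp_pos: [0.5167, -0.3797, 0.0156]
orientation: [2.216, 2.226, -0.001]
force: [-2.8, 0.6, 6.8]
finger_gap: 0.0106
finger_force: 58.4
[0.06075387 0.52894901 0.03210092] [-2.75334829  0.60148954  6.75115491] [ 0.51669356 -0.37968629  0.01555976]
```

```bash
python3 -m inch '[{"gripper":5,"tx":0,"ty":0,"tz":-15,"rx":0,"ry":0,"rz":0},{"gripper":5,"tx":0,"ty":0,"tz":-30,"rx":0,"ry":0,"rz":0},{"gripper":5,"tx":0,"ty":0,"tz":-45,"rx":0,"ry":0,"rz":0},{"gripper":5,"tx":0,"ty":0,"tz":-40,"rx":0,"ry":0,"rz":0},{"gripper":5,"tx":50,"ty":2,"tz":0,"rx":0,"ry":0,"rz":0},{"gripper":5,"tx":50,"ty":2,"tz":0,"rx":0,"ry":0,"rz":0},{"gripper":5,"tx":50,"ty":2,"tz":0,"rx":0,"ry":0,"rz":0},{"gripper":5,"tx":50,"ty":2,"tz":0,"rx":0,"ry":0,"rz":0},{"gripper":5,"tx":50,"ty":2,"tz":0,"rx":0,"ry":0,"rz":0},{"gripper":5,"tx":50,"ty":2,"tz":0,"rx":0,"ry":0,"rz":0},{"gripper":5,"tx":50,"ty":2,"tz":0,"rx":0,"ry":0,"rz":0},{"gripper":5,"tx":50,"ty":2,"tz":0,"rx":0,"ry":0,"rz":0}]'
python3 -m inch '[{"gripper":5,"tx":0,"ty":0,"tz":0,"rx":0,"ry":0,"rz":0},{"gripper":5,"tx":0,"ty":0,"tz":0,"rx":0,"ry":0,"rz":0}]'
python3 go.py .5315 .041 .095 0.5
python3 - <<'E'
from h import *
T=optics.capture("top");S=optics.capture("side");p=monitor.sense()["tcp_pos"]
for n,im in(("top",T),("side",S)):
    u,v=np.round(proj(n,p+[0,0,.04])[0]).astype(int)
    r,g,b=[im[:,:,i].astype(int) for i in range(3)];m=(r>110)&(g>85)&(b<70)&(r-g<60);k=np.zeros_like(m);k[v-20:v+20,u-20:u+20]=m[v-20:v+20,u-20:u+20]
    q=np.argwhere(k)[:,::-1];print(n,u,v,len(q),q.mean(0) if len(q) else 0,q.max(0) if len(q) else 0, plane(n,*q.mean(0),p[2]+.0404) if len(q) else 0)
E
```

```text
time: 37.92
tcp_pos: [0.5312, 0.0228, 0.1454]
orientation: [2.215, 2.226, 0.003]
force: [0.9, 0.2, -0.1]
finger_gap: 0.0109
finger_force: 58.4
time: 38.17
tcp_pos: [0.531, 0.021, 0.145]
orientation: [2.215, 2.227, 0.001]
force: [0.4, -0.2, 0.1]
finger_gap: 0.0106
finger_force: 58.4
at [0.531 0.021 0.145] turn [ 0.   0.  -0.2] shift [20.   0.7 50. ] t 38.2 gap 10.6 F [ 0.4 -0.2  0.1] ff 58.4
top 314 227 0 0 0 0
side 316 204 31 [316.03225806 204.74193548] [319 209] [0.52846426 0.02574434 0.18516146]
```

```bash
python3 -m inch '[{"gripper":5,"tx":19.5,"ty":0.7,"tz":0,"rx":0,"ry":0,"rz":0},{"gripper":5,"tx":0,"ty":0,"tz":25,"rx":0,"ry":0,"rz":0},{"gripper":5,"tx":0,"ty":0,"tz":20,"rx":0,"ry":0,"rz":0},{"gripper":5,"tx":0,"ty":0,"tz":5,"rx":0,"ry":0,"rz":0},{"gripper":5,"tx":0,"ty":0,"tz":0,"rx":0,"ry":0,"rz":0}]'
python3 -m inch '[{"gripper":5,"tx":0,"ty":0,"tz":4,"rx":0,"ry":0,"rz":0},{"gripper":5,"tx":0,"ty":0,"tz":3,"rx":0,"ry":0,"rz":0},{"gripper":5,"tx":0,"ty":0,"tz":0,"rx":0,"ry":0,"rz":0}]'|sed -n '2p;4p'
python3 -m inch '[{"gripper":5,"tx":0,"ty":0,"tz":3,"rx":0,"ry":0,"rz":0},{"gripper":5,"tx":0,"ty":0,"tz":0,"rx":0,"ry":0,"rz":0}]'|sed -n '2p;4p'
python3 -c "
from bench import monitor;s=monitor.sense();print(s['moment'],s['force'],s['tcp_pos'])"
```

```text
time: 38.9
tcp_pos: [0.5313, 0.0405, 0.0945]
orientation: [-2.216, -2.226, 0.0]
force: [0.1, -0.1, -0.2]
finger_gap: 0.0109
finger_force: 58.4
tcp_pos: [0.5313, 0.0404, 0.0875]
force: [0.1, -0.3, -0.9]
tcp_pos: [0.5311, 0.0404, 0.0842]
force: [-0.2, 0.6, -0.9]
[0.01468515 0.01143859 0.01105162] [-0.19245723  0.59772067 -0.88955241] [0.53113555 0.04044725 0.08424913]
```

```bash
for k in 1; do
python3 -m inch '[{"gripper":5,"tx":0,"ty":0,"tz":3,"rx":0,"ry":0,"rz":0},{"gripper":5,"tx":0,"ty":0,"tz":0,"rx":0,"ry":0,"rz":0}]'|sed -n '2p;4p'
python3 -m inch '[{"gripper":5,"tx":0,"ty":0,"tz":3,"rx":0,"ry":0,"rz":0},{"gripper":5,"tx":0,"ty":0,"tz":0,"rx":0,"ry":0,"rz":0}]'|sed -n '2p;4p'
python3 -m inch '[{"gripper":5,"tx":0,"ty":0,"tz":3,"rx":0,"ry":0,"rz":0},{"gripper":5,"tx":0,"ty":0,"tz":0,"rx":0,"ry":0,"rz":0}]'|sed -n '2p;4p'
python3 -c "
from bench import monitor;s=monitor.sense();print(s['moment'],s['force'],s['tcp_pos'])"; done
```

```text
tcp_pos: [0.5311, 0.0404, 0.0811]
force: [-0.6, 0.3, -1.2]
tcp_pos: [0.5312, 0.0405, 0.0782]
force: [-0.5, 0.1, 0.1]
tcp_pos: [0.5315, 0.0406, 0.0753]
force: [0.0, 0.5, -0.9]
[ 0.02411504 -0.13679975  0.0016075 ] [ 0.006383    0.45665918 -0.8787998 ] [0.53150579 0.04055381 0.07532714]
```

```bash
for k in 1; do
python3 -m inch '[{"gripper":5,"tx":0,"ty":0,"tz":4,"rx":0,"ry":0,"rz":0},{"gripper":5,"tx":0,"ty":0,"tz":0,"rx":0,"ry":0,"rz":0}]'|sed -n '2p;4p'
python3 -m inch '[{"gripper":5,"tx":0,"ty":0,"tz":4,"rx":0,"ry":0,"rz":0},{"gripper":5,"tx":0,"ty":0,"tz":0,"rx":0,"ry":0,"rz":0}]'|sed -n '2p;4p'
python3 -m inch '[{"gripper":5,"tx":0,"ty":0,"tz":4,"rx":0,"ry":0,"rz":0},{"gripper":5,"tx":0,"ty":0,"tz":0,"rx":0,"ry":0,"rz":0}]'|sed -n '2p;4p'
python3 -c "
from bench import monitor;s=monitor.sense();print(s['moment'],s['force'],s['tcp_pos'])"; done
```

```text
tcp_pos: [0.5315, 0.0406, 0.0713]
force: [-0.3, 1.1, -0.7]
tcp_pos: [0.5312, 0.0405, 0.0671]
force: [0.4, 0.7, -0.6]
tcp_pos: [0.5311, 0.0403, 0.063]
force: [-0.0, -0.4, -1.9]
[ 0.03557599 -0.16411128  0.00668776] [-0.0263537  -0.40723869 -1.94395853] [0.5310546  0.0403012  0.06304438]
```

```bash
for k in 1; do
python3 -m inch '[{"gripper":5,"tx":0,"ty":0,"tz":4,"rx":0,"ry":0,"rz":0},{"gripper":5,"tx":0,"ty":0,"tz":0,"rx":0,"ry":0,"rz":0}]'|sed -n '2p;4p'
python3 -m inch '[{"gripper":5,"tx":0,"ty":0,"tz":3,"rx":0,"ry":0,"rz":0},{"gripper":5,"tx":0,"ty":0,"tz":0,"rx":0,"ry":0,"rz":0}]'|sed -n '2p;4p'
python3 -m inch '[{"gripper":5,"tx":0,"ty":0,"tz":3,"rx":0,"ry":0,"rz":0},{"gripper":5,"tx":0,"ty":0,"tz":0,"rx":0,"ry":0,"rz":0}]'|sed -n '2p;4p'
python3 -c "
from bench import monitor;s=monitor.sense();print(s['moment'],s['force'],s['tcp_pos'])"; done
```

```text
tcp_pos: [0.5312, 0.0404, 0.0591]
force: [1.1, 0.1, -2.6]
tcp_pos: [0.5313, 0.0405, 0.0562]
force: [1.0, 1.4, -0.9]
tcp_pos: [0.5314, 0.0405, 0.0545]
force: [-1.2, 0.6, 6.3]
[ 0.12443798  0.2704514  -0.00844206] [-1.19818519  0.5584833   6.27434014] [0.53141164 0.04053675 0.05447633]
```

```bash
python3 -m inch '[{"gripper":5,"tx":0,"ty":0,"tz":1,"rx":0,"ry":0,"rz":0},{"gripper":5,"tx":0,"ty":0,"tz":0,"rx":0,"ry":0,"rz":0}]'|sed -n '2p;4p'
python3 -m inch '[{"gripper":35,"tx":0,"ty":0,"tz":0,"rx":0,"ry":0,"rz":0},{"gripper":35,"tx":0,"ty":0,"tz":0,"rx":0,"ry":0,"rz":0},{"gripper":35,"tx":0,"ty":0,"tz":0,"rx":0,"ry":0,"rz":0},{"gripper":35,"tx":0,"ty":0,"tz":-10,"rx":0,"ry":0,"rz":0},{"gripper":35,"tx":0,"ty":0,"tz":-40,"rx":0,"ry":0,"rz":0},{"gripper":35,"tx":0,"ty":0,"tz":-35,"rx":0,"ry":0,"rz":0},{"gripper":35,"tx":-55,"ty":-2.5,"tz":0,"rx":0,"ry":0,"rz":0},{"gripper":35,"tx":-55,"ty":-2.5,"tz":0,"rx":0,"ry":0,"rz":0},{"gripper":35,"tx":-55,"ty":-2.5,"tz":0,"rx":0,"ry":0,"rz":0},{"gripper":35,"tx":-55,"ty":-2.5,"tz":0,"rx":0,"ry":0,"rz":0},{"gripper":35,"tx":-55,"ty":-2.5,"tz":0,"rx":0,"ry":0,"rz":0},{"gripper":35,"tx":-55,"ty":-2.5,"tz":0,"rx":0,"ry":0,"rz":0}]'
python3 -m inch '[{"gripper":35,"tx":0,"ty":0,"tz":20,"rx":0,"ry":0,"rz":0},{"gripper":35,"tx":0,"ty":0,"tz":0,"rx":0,"ry":0,"rz":0},{"gripper":35,"tx":0,"ty":0,"tz":0,"rx":0,"ry":0,"rz":0}]'
python3 go.py .515 -.289 .009 0.5
python3 - <<'E'
from h import *
T=optics.capture("top");S=optics.capture("side")
for n,im,e in(("top",T,[.528,.043,.095]),("side",S,[.525,.045,.095])):
    u,v=np.round(proj(n,e)[0]).astype(int)
    r,g,b=[im[:,:,i].astype(int) for i in range(3)];m=(r>110)&(g>85)&(b<70)&(r-g<60);k=np.zeros_like(m);k[v-15:v+15,u-15:u+15]=m[v-15:v+15,u-15:u+15]
    q=np.argwhere(k)[:,::-1];print(n,u,v,len(q),q.mean(0) if len(q) else 0,plane(n,*q.mean(0),.095) if len(q) else 0)
E
```

```text
tcp_pos: [0.5315, 0.0406, 0.0544]
force: [-3.5, 0.3, 13.3]
time: 43.52
tcp_pos: [0.5179, -0.2915, 0.1382]
orientation: [2.215, 2.226, 0.001]
force: [0.3, 0.2, 0.2]
finger_gap: 0.0349
finger_force: 0.0
time: 43.9
tcp_pos: [0.5181, -0.2892, 0.1181]
orientation: [2.215, 2.228, 0.0]
force: [0.4, 0.1, 0.7]
finger_gap: 0.0347
finger_force: 0.0
at [ 0.5181 -0.2892  0.1181] turn [ 0.  -0.  -0.2] shift [  0.2  -3.  109.1] t 43.9 gap 34.7 F [0.4 0.1 0.7] ff 0.0
top 306 245 19 [306.73684211 246.        ] [0.5253535  0.04063648 0.095     ]
side 315 242 54 [314.05555556 240.31481481] [0.52954626 0.0394689  0.095     ]
```

```bash
python3 -m inch '[{"gripper":35,"tx":0,"ty":-3,"tz":40,"rx":0,"ry":0,"rz":0},{"gripper":35,"tx":0,"ty":0,"tz":40,"rx":0,"ry":0,"rz":0},{"gripper":35,"tx":0,"ty":0,"tz":20,"rx":0,"ry":0,"rz":0},{"gripper":35,"tx":0,"ty":0,"tz":9,"rx":0,"ry":0,"rz":0},{"gripper":35,"tx":0,"ty":0,"tz":0,"rx":0,"ry":0,"rz":0},{"gripper":35,"tx":0,"ty":0,"tz":0,"rx":0,"ry":0,"rz":0}]'
python3 -m inch '[{"gripper":8,"tx":0,"ty":0,"tz":0,"rx":0,"ry":0,"rz":0},{"gripper":8,"tx":0,"ty":0,"tz":0,"rx":0,"ry":0,"rz":0},{"gripper":8,"tx":0,"ty":0,"tz":0,"rx":0,"ry":0,"rz":0},{"gripper":8,"tx":0,"ty":0,"tz":0,"rx":0,"ry":0,"rz":0},{"gripper":8,"tx":0,"ty":0,"tz":0,"rx":0,"ry":0,"rz":0}]'
```

```text
time: 44.75
tcp_pos: [0.5161, -0.2901, 0.0097]
orientation: [2.214, 2.226, 0.001]
force: [0.2, 0.1, 0.2]
finger_gap: 0.0349
finger_force: 0.0
time: 45.38
tcp_pos: [0.514, -0.2902, 0.0099]
orientation: [2.217, 2.226, -0.003]
force: [-3.2, -0.4, 5.8]
finger_gap: 0.0148
finger_force: 58.5
```

```bash
python3 -m inch '[{"gripper":8,"tx":0,"ty":0,"tz":-15,"rx":0,"ry":0,"rz":0},{"gripper":8,"tx":0,"ty":0,"tz":-40,"rx":0,"ry":0,"rz":0},{"gripper":8,"tx":0,"ty":0,"tz":-45,"rx":0,"ry":0,"rz":0},{"gripper":8,"tx":50,"ty":20,"tz":0,"rx":0,"ry":0,"rz":0},{"gripper":8,"tx":50,"ty":20,"tz":0,"rx":0,"ry":0,"rz":0},{"gripper":8,"tx":50,"ty":20,"tz":0,"rx":0,"ry":0,"rz":0},{"gripper":8,"tx":0,"ty":0,"tz":0,"rx":0,"ry":0,"rz":0},{"gripper":8,"tx":0,"ty":0,"tz":0,"rx":0,"ry":0,"rz":0}]'
python3 go.py .5778 -.134 .084 0.5
```

```text
time: 46.38
tcp_pos: [0.5746, -0.1395, 0.1093]
orientation: [2.214, 2.227, 0.0]
force: [1.5, -0.2, -0.1]
finger_gap: 0.0144
finger_force: 58.7
at [ 0.5746 -0.1395  0.1093] turn [ 0.1  0.  -0.2] shift [ 5.4  3.2 25.3] t 46.4 gap 14.4 F [ 1.5 -0.2 -0.1] ff 58.7
```

```bash
python3 -m inch '[{"gripper":8,"tx":5.4,"ty":3.2,"tz":0,"rx":0,"ry":0,"rz":0},{"gripper":8,"tx":0,"ty":0,"tz":15,"rx":0,"ry":0,"rz":0},{"gripper":8,"tx":0,"ty":0,"tz":10,"rx":0,"ry":0,"rz":0},{"gripper":8,"tx":0,"ty":0,"tz":0,"rx":0,"ry":0,"rz":0}]'|sed -n '2p;4p'
python3 -m inch '[{"gripper":8,"tx":0,"ty":0,"tz":4,"rx":0,"ry":0,"rz":0},{"gripper":8,"tx":0,"ty":0,"tz":3,"rx":0,"ry":0,"rz":0},{"gripper":8,"tx":0,"ty":0,"tz":0,"rx":0,"ry":0,"rz":0}]'|sed -n '2p;4p'
python3 -m inch '[{"gripper":8,"tx":0,"ty":0,"tz":3,"rx":0,"ry":0,"rz":0},{"gripper":8,"tx":0,"ty":0,"tz":0,"rx":0,"ry":0,"rz":0}]'|sed -n '2p;4p'
python3 -m inch '[{"gripper":8,"tx":0,"ty":0,"tz":3,"rx":0,"ry":0,"rz":0},{"gripper":8,"tx":0,"ty":0,"tz":0,"rx":0,"ry":0,"rz":0}]'|sed -n '2p;4p'
python3 -c "
from bench import monitor;s=monitor.sense();print(s['moment'],s['force'],s['tcp_pos'])"
```

```text
tcp_pos: [0.5757, -0.134, 0.0816]
force: [0.3, 0.4, -0.5]
tcp_pos: [0.5773, -0.1339, 0.0763]
force: [-1.7, 0.4, -0.5]
tcp_pos: [0.5775, -0.1338, 0.0734]
force: [0.8, -0.0, -0.9]
tcp_pos: [0.5775, -0.1337, 0.0703]
force: [0.5, -0.6, -0.4]
[ 0.1641316  -0.1425604  -0.00820592] [ 0.49039706 -0.5728267  -0.40080301] [ 0.57753765 -0.1337465   0.0702746 ]
```

```bash
python3 -m inch '[{"gripper":8,"tx":0,"ty":0,"tz":4,"rx":0,"ry":0,"rz":0},{"gripper":8,"tx":0,"ty":0,"tz":0,"rx":0,"ry":0,"rz":0}]'|sed -n '2p;4p'
python3 -m inch '[{"gripper":8,"tx":0,"ty":0,"tz":4,"rx":0,"ry":0,"rz":0},{"gripper":8,"tx":0,"ty":0,"tz":0,"rx":0,"ry":0,"rz":0}]'|sed -n '2p;4p'
python3 -m inch '[{"gripper":8,"tx":0,"ty":0,"tz":4,"rx":0,"ry":0,"rz":0},{"gripper":8,"tx":0,"ty":0,"tz":0,"rx":0,"ry":0,"rz":0}]'|sed -n '2p;4p'
python3 -m inch '[{"gripper":8,"tx":0,"ty":0,"tz":4,"rx":0,"ry":0,"rz":0},{"gripper":8,"tx":0,"ty":0,"tz":0,"rx":0,"ry":0,"rz":0}]'|sed -n '2p;4p'
python3 -c "
from bench import monitor;s=monitor.sense();print(s['moment'],s['force'],s['tcp_pos'])"
```

```text
tcp_pos: [0.5772, -0.1338, 0.0661]
force: [0.6, 0.5, -1.6]
tcp_pos: [0.5771, -0.1339, 0.062]
force: [0.8, 1.0, -1.3]
tcp_pos: [0.5771, -0.1338, 0.058]
force: [0.4, 0.1, -0.7]
tcp_pos: [0.5771, -0.1339, 0.054]
force: [0.3, 0.8, -0.9]
[ 0.130174   -0.04535664  0.00448832] [ 0.2885306   0.75689336 -0.8959013 ] [ 0.57708316 -0.1338533   0.05404837]
```

```bash
python3 -m inch '[{"gripper":8,"tx":0,"ty":0,"tz":4,"rx":0,"ry":0,"rz":0},{"gripper":8,"tx":0,"ty":0,"tz":0,"rx":0,"ry":0,"rz":0}]'|sed -n '2p;4p'
python3 -m inch '[{"gripper":8,"tx":0,"ty":0,"tz":2.5,"rx":0,"ry":0,"rz":0},{"gripper":8,"tx":0,"ty":0,"tz":0,"rx":0,"ry":0,"rz":0}]'|sed -n '2p;4p'
```

```text
tcp_pos: [0.5771, -0.1338, 0.05]
force: [-0.4, 0.1, -0.3]
tcp_pos: [0.5775, -0.1339, 0.0488]
force: [-0.8, 1.5, 5.2]
```

```bash
python3 -m inch '[{"gripper":8,"tx":0,"ty":0,"tz":1,"rx":0,"ry":0,"rz":0},{"gripper":33,"tx":0,"ty":0,"tz":0,"rx":0,"ry":0,"rz":0},{"gripper":33,"tx":0,"ty":0,"tz":0,"rx":0,"ry":0,"rz":0},{"gripper":33,"tx":0,"ty":0,"tz":0,"rx":0,"ry":0,"rz":0},{"gripper":33,"tx":0,"ty":0,"tz":-10,"rx":0,"ry":0,"rz":0},{"gripper":33,"tx":0,"ty":0,"tz":-35,"rx":0,"ry":0,"rz":0},{"gripper":33,"tx":0,"ty":0,"tz":-30,"rx":0,"ry":0,"rz":0},{"gripper":33,"tx":-50,"ty":-15.5,"tz":0,"rx":0,"ry":0,"rz":0},{"gripper":33,"tx":-50,"ty":-15.5,"tz":0,"rx":0,"ry":0,"rz":0},{"gripper":33,"tx":-50,"ty":-15.5,"tz":0,"rx":0,"ry":0,"rz":0},{"gripper":33,"tx":-50,"ty":-15.5,"tz":0,"rx":0,"ry":0,"rz":0},{"gripper":33,"tx":0,"ty":0,"tz":20,"rx":0,"ry":0,"rz":0}]'
python3 -m inch '[{"gripper":33,"tx":0,"ty":0,"tz":0,"rx":0,"ry":0,"rz":0},{"gripper":33,"tx":0,"ty":0,"tz":0,"rx":0,"ry":0,"rz":0}]'
python3 go.py .516 -.3345 .009 0.5
```

```text
time: 50.75
tcp_pos: [0.5169, -0.3392, 0.104]
orientation: [2.218, 2.217, 0.0]
force: [0.0, 0.7, -0.2]
finger_gap: 0.0328
finger_force: 0.0
time: 51.0
tcp_pos: [0.5167, -0.3339, 0.1026]
orientation: [2.215, 2.228, 0.0]
force: [0.1, 0.4, 0.5]
finger_gap: 0.0328
finger_force: 0.0
at [ 0.5167 -0.3339  0.1026] turn [ 0.   0.  -0.2] shift [-0.6 -0.7 93.6] t 51.0 gap 32.8 F [0.1 0.4 0.5] ff 0.0
```

```bash
python3 -m inch '[{"gripper":33,"tx":-0.6,"ty":-0.7,"tz":40,"rx":0,"ry":0,"rz":0},{"gripper":33,"tx":0,"ty":0,"tz":30,"rx":0,"ry":0,"rz":0},{"gripper":33,"tx":0,"ty":0,"tz":15,"rx":0,"ry":0,"rz":0},{"gripper":33,"tx":0,"ty":0,"tz":8.5,"rx":0,"ry":0,"rz":0},{"gripper":33,"tx":0,"ty":0,"tz":0,"rx":0,"ry":0,"rz":0},{"gripper":8,"tx":0,"ty":0,"tz":0,"rx":0,"ry":0,"rz":0},{"gripper":8,"tx":0,"ty":0,"tz":0,"rx":0,"ry":0,"rz":0},{"gripper":8,"tx":0,"ty":0,"tz":0,"rx":0,"ry":0,"rz":0},{"gripper":8,"tx":0,"ty":0,"tz":0,"rx":0,"ry":0,"rz":0},{"gripper":8,"tx":0,"ty":0,"tz":0,"rx":0,"ry":0,"rz":0}]'
python3 -m inch '[{"gripper":8,"tx":0,"ty":0,"tz":-15,"rx":0,"ry":0,"rz":0},{"gripper":8,"tx":0,"ty":0,"tz":-40,"rx":0,"ry":0,"rz":0},{"gripper":8,"tx":0,"ty":0,"tz":-45,"rx":0,"ry":0,"rz":0},{"gripper":8,"tx":50,"ty":-7,"tz":0,"rx":0,"ry":0,"rz":0},{"gripper":8,"tx":50,"ty":-7,"tz":0,"rx":0,"ry":0,"rz":0},{"gripper":8,"tx":50,"ty":-7,"tz":0,"rx":0,"ry":0,"rz":0},{"gripper":8,"tx":48,"ty":-7,"tz":0,"rx":0,"ry":0,"rz":0},{"gripper":8,"tx":0,"ty":0,"tz":0,"rx":0,"ry":0,"rz":0},{"gripper":8,"tx":0,"ty":0,"tz":0,"rx":0,"ry":0,"rz":0}]'
python3 go.py .4878 -.134 .084 0.5
```

```text
time: 52.25
tcp_pos: [0.5152, -0.3354, 0.0099]
orientation: [2.216, 2.226, -0.002]
force: [-3.9, -0.7, 6.2]
finger_gap: 0.0145
finger_force: 58.5
time: 53.38
tcp_pos: [0.488, -0.1374, 0.1096]
orientation: [2.213, 2.226, 0.002]
force: [0.2, -0.6, -0.4]
finger_gap: 0.0143
finger_force: 58.6
at [ 0.488  -0.1374  0.1096] turn [ 0.2  0.1 -0.2] shift [ 3.4 -0.2 25.6] t 53.4 gap 14.3 F [ 0.2 -0.6 -0.4] ff 58.6
```

```bash
python3 -m inch '[{"gripper":8,"tx":2.5,"ty":0,"tz":0,"rx":0,"ry":0,"rz":0},{"gripper":8,"tx":0,"ty":0,"tz":15,"rx":0,"ry":0,"rz":0},{"gripper":8,"tx":0,"ty":0,"tz":10,"rx":0,"ry":0,"rz":0},{"gripper":8,"tx":0,"ty":0,"tz":0,"rx":0,"ry":0,"rz":0}]'|sed -n '2p;4p'
python3 -m inch '[{"gripper":8,"tx":0,"ty":0,"tz":4,"rx":0,"ry":0,"rz":0},{"gripper":8,"tx":0,"ty":0,"tz":3,"rx":0,"ry":0,"rz":0},{"gripper":8,"tx":0,"ty":0,"tz":0,"rx":0,"ry":0,"rz":0}]'|sed -n '2p;4p'
python3 -m inch '[{"gripper":8,"tx":0,"ty":0,"tz":3,"rx":0,"ry":0,"rz":0},{"gripper":8,"tx":0,"ty":0,"tz":0,"rx":0,"ry":0,"rz":0}]'|sed -n '2p;4p'
python3 -m inch '[{"gripper":8,"tx":0,"ty":0,"tz":3,"rx":0,"ry":0,"rz":0},{"gripper":8,"tx":0,"ty":0,"tz":0,"rx":0,"ry":0,"rz":0}]'|sed -n '2p;4p'
```

```text
tcp_pos: [0.4859, -0.1348, 0.0825]
force: [-0.4, -0.7, 0.3]
tcp_pos: [0.4866, -0.1344, 0.0764]
force: [0.7, -0.1, -0.1]
tcp_pos: [0.4865, -0.1344, 0.0733]
force: [-1.3, -0.4, -1.0]
tcp_pos: [0.4867, -0.1345, 0.0703]
force: [0.6, -0.3, 0.3]
```

```bash
python3 -m inch '[{"gripper":8,"tx":0,"ty":0.4,"tz":4,"rx":0,"ry":0,"rz":0},{"gripper":8,"tx":0,"ty":0,"tz":0,"rx":0,"ry":0,"rz":0}]'|sed -n '2p;4p'
python3 -m inch '[{"gripper":8,"tx":0,"ty":0,"tz":4,"rx":0,"ry":0,"rz":0},{"gripper":8,"tx":0,"ty":0,"tz":0,"rx":0,"ry":0,"rz":0}]'|sed -n '2p;4p'
python3 -m inch '[{"gripper":8,"tx":0,"ty":0,"tz":4,"rx":0,"ry":0,"rz":0},{"gripper":8,"tx":0,"ty":0,"tz":0,"rx":0,"ry":0,"rz":0}]'|sed -n '2p;4p'
python3 -m inch '[{"gripper":8,"tx":0,"ty":0,"tz":4,"rx":0,"ry":0,"rz":0},{"gripper":8,"tx":0,"ty":0,"tz":0,"rx":0,"ry":0,"rz":0}]'|sed -n '2p;4p'
python3 -m inch '[{"gripper":8,"tx":0,"ty":0,"tz":4,"rx":0,"ry":0,"rz":0},{"gripper":8,"tx":0,"ty":0,"tz":0,"rx":0,"ry":0,"rz":0}]'|sed -n '2p;4p'
python3 -m inch '[{"gripper":8,"tx":0,"ty":0,"tz":2.5,"rx":0,"ry":0,"rz":0},{"gripper":8,"tx":0,"ty":0,"tz":0,"rx":0,"ry":0,"rz":0}]'|sed -n '2p;4p'
```

```text
tcp_pos: [0.4873, -0.1347, 0.0662]
force: [0.3, -0.5, -1.7]
tcp_pos: [0.4871, -0.1346, 0.0622]
force: [1.3, -0.8, -0.9]
tcp_pos: [0.4869, -0.1345, 0.0581]
force: [0.7, -1.5, -0.9]
tcp_pos: [0.4869, -0.1344, 0.0541]
force: [-0.3, -1.3, -1.2]
tcp_pos: [0.4869, -0.1344, 0.0501]
force: [0.3, -1.2, -2.0]
tcp_pos: [0.4872, -0.1345, 0.0488]
force: [-1.0, -1.0, 7.5]
```

```bash
python3 -m inch '[{"gripper":8,"tx":0,"ty":0,"tz":1,"rx":0,"ry":0,"rz":0},{"gripper":33,"tx":0,"ty":0,"tz":0,"rx":0,"ry":0,"rz":0},{"gripper":33,"tx":0,"ty":0,"tz":0,"rx":0,"ry":0,"rz":0},{"gripper":33,"tx":0,"ty":0,"tz":0,"rx":0,"ry":0,"rz":0},{"gripper":33,"tx":0,"ty":0,"tz":-10,"rx":0,"ry":0,"rz":0},{"gripper":33,"tx":0,"ty":0,"tz":-40,"rx":0,"ry":0,"rz":0},{"gripper":33,"tx":0,"ty":0,"tz":-35,"rx":0,"ry":0,"rz":0},{"gripper":33,"tx":0,"ty":0,"tz":0,"rx":0,"ry":0,"rz":0}]'
python3 - <<'E'
from h import *
T=optics.capture("top");S=optics.capture("side")
r=6
for nm,m in(("h1",(.045,-.088)),("h2",(-.045,-.088))):
    for n,im in(("top",T),("side",S)):
        b=(.5284,-.0448) if n=="top" else (.526,-.043)
        e=proj(n,[b[0]+m[0],b[1]+m[1],.086])[0];u,v=np.round(e).astype(int)
        p=im[v-r:v+r+1,u-r:u+r+1].astype(float).max(2);w=np.clip(70-p,0,None);yy,xx=np.mgrid[-r:r+1,-r:r+1]
        print(nm,n,"exp",e.round(1),"got",(u+(w*xx).sum()/w.sum()).round(1),(v+(w*yy).sum()/w.sum()).round(1),(w>0).sum())
E
python3 -m inch '[{"gripper":33,"tx":45,"ty":11,"tz":0,"rx":0,"ry":0,"rz":0},{"gripper":33,"tx":45,"ty":11,"tz":0,"rx":0,"ry":0,"rz":0},{"gripper":33,"tx":45,"ty":11,"tz":0,"rx":0,"ry":0,"rz":0},{"gripper":33,"tx":40,"ty":11,"tz":0,"rx":0,"ry":0,"rz":0},{"gripper":33,"tx":0,"ty":0,"tz":0,"rx":0,"ry":0,"rz":0},{"gripper":33,"tx":0,"ty":0,"tz":0,"rx":0,"ry":0,"rz":0}]'
python3 go.py .5314 .041 .055 0.5
```

```text
time: 57.25
tcp_pos: [0.4898, -0.1352, 0.1353]
orientation: [2.212, 2.223, 0.005]
force: [0.4, 0.6, 0.1]
finger_gap: 0.033
finger_force: 0.0
h1 top exp [367.8 253.8] got 365.1 251.6 50
h1 side exp [326.6 208.6] got 326.3 208.7 20
h2 top exp [357.1 276.8] got 356.9 275.4 54
h2 side exp [358.5 214.9] got 357.7 213.5 51
time: 58.1
tcp_pos: [0.529, 0.0405, 0.1308]
orientation: [-2.215, -2.226, 0.004]
force: [0.1, 0.8, 0.1]
finger_gap: 0.0329
finger_force: 0.0
at [0.529  0.0405 0.1308] turn [-0.2  0.  -0.2] shift [ 0.5  2.4 75.8] t 58.1 gap 32.9 F [0.1 0.8 0.1] ff 0.0
```

```bash
python3 -m inch '[{"gripper":33,"tx":0,"ty":2.4,"tz":30,"rx":0,"ry":0,"rz":0},{"gripper":33,"tx":0,"ty":0,"tz":30,"rx":0,"ry":0,"rz":0},{"gripper":33,"tx":0,"ty":0,"tz":15,"rx":0,"ry":0,"rz":0},{"gripper":33,"tx":0,"ty":0,"tz":0,"rx":0,"ry":0,"rz":0},{"gripper":33,"tx":0,"ty":0,"tz":0,"rx":0,"ry":0,"rz":0},{"gripper":5,"tx":0,"ty":0,"tz":0,"rx":0,"ry":0,"rz":0},{"gripper":5,"tx":0,"ty":0,"tz":0,"rx":0,"ry":0,"rz":0},{"gripper":5,"tx":0,"ty":0,"tz":0,"rx":0,"ry":0,"rz":0},{"gripper":5,"tx":0,"ty":0,"tz":0,"rx":0,"ry":0,"rz":0},{"gripper":5,"tx":0,"ty":0,"tz":0,"rx":0,"ry":0,"rz":0}]'
python3 -m inch '[{"gripper":5,"tx":0,"ty":0,"tz":-8,"rx":0,"ry":0,"rz":0},{"gripper":5,"tx":0,"ty":0,"tz":-15,"rx":0,"ry":0,"rz":0},{"gripper":5,"tx":0,"ty":0,"tz":-20,"rx":0,"ry":0,"rz":0},{"gripper":5,"tx":0,"ty":0,"tz":-40,"rx":0,"ry":0,"rz":0},{"gripper":5,"tx":-20,"ty":-1,"tz":0,"rx":0,"ry":0,"rz":0},{"gripper":5,"tx":-50,"ty":-1,"tz":0,"rx":0,"ry":0,"rz":0},{"gripper":5,"tx":-50,"ty":-2,"tz":0,"rx":0,"ry":0,"rz":0},{"gripper":5,"tx":-60,"ty":-2,"tz":0,"rx":0,"ry":0,"rz":0},{"gripper":5,"tx":-60,"ty":-2,"tz":0,"rx":0,"ry":0,"rz":0},{"gripper":5,"tx":-60,"ty":-2,"tz":0,"rx":0,"ry":0,"rz":0},{"gripper":5,"tx":-60,"ty":-2,"tz":0,"rx":0,"ry":0,"rz":0},{"gripper":5,"tx":-50,"ty":-2,"tz":0,"rx":0,"ry":0,"rz":0}]'
python3 -m inch '[{"gripper":5,"tx":0,"ty":0,"tz":0,"rx":0,"ry":0,"rz":0},{"gripper":5,"tx":0,"ty":0,"tz":0,"rx":0,"ry":0,"rz":0}]'|sed -n 2,5p
python3 go.py .5167 -.3795 .06 0.5
```

```text
time: 59.35
tcp_pos: [0.5331, 0.0408, 0.058]
orientation: [2.215, 2.226, 0.001]
force: [-2.0, -0.3, 6.4]
finger_gap: 0.0102
finger_force: 58.4
time: 60.85
tcp_pos: [0.5195, -0.3721, 0.1395]
orientation: [-2.217, -2.225, 0.0]
force: [1.5, 0.1, -0.4]
finger_gap: 0.0106
finger_force: 58.3
tcp_pos: [0.5197, -0.3691, 0.1393]
orientation: [-2.216, -2.225, -0.0]
force: [0.0, 0.7, -1.0]
finger_gap: 0.0104
at [ 0.5197 -0.3691  0.1393] turn [-0.1 -0.1 -0.3] shift [-10.4  -3.1  79.3] t 61.1 gap 10.4 F [ 0.   0.7 -1. ] ff 58.3
```

```bash
python3 -m inch '[{"gripper":5,"tx":-10.4,"ty":-2.8,"tz":30,"rx":0,"ry":0,"rz":0},{"gripper":5,"tx":0,"ty":0,"tz":35,"rx":0,"ry":0,"rz":0},{"gripper":5,"tx":0,"ty":0,"tz":15,"rx":0,"ry":0,"rz":0},{"gripper":5,"tx":0,"ty":0,"tz":0,"rx":0,"ry":0,"rz":0},{"gripper":5,"tx":0,"ty":0,"tz":0,"rx":0,"ry":0,"rz":0}]'|sed -n '2p;4p'
python3 -m inch '[{"gripper":5,"tx":0,"ty":0,"tz":4,"rx":0,"ry":0,"rz":0},{"gripper":5,"tx":0,"ty":0,"tz":3,"rx":0,"ry":0,"rz":0},{"gripper":5,"tx":0,"ty":0,"tz":0,"rx":0,"ry":0,"rz":0}]'|sed -n '2p;4p'
python3 -m inch '[{"gripper":5,"tx":0,"ty":0,"tz":4,"rx":0,"ry":0,"rz":0},{"gripper":5,"tx":0,"ty":0,"tz":0,"rx":0,"ry":0,"rz":0}]'|sed -n '2p;4p'
python3 -m inch '[{"gripper":5,"tx":0,"ty":0,"tz":4,"rx":0,"ry":0,"rz":0},{"gripper":5,"tx":0,"ty":0,"tz":0,"rx":0,"ry":0,"rz":0}]'|sed -n '2p;4p'
```

```text
tcp_pos: [0.519, -0.3798, 0.0614]
force: [0.5, -0.1, 0.2]
tcp_pos: [0.5177, -0.3797, 0.0529]
force: [-0.3, 0.6, -1.1]
tcp_pos: [0.5176, -0.3795, 0.0485]
force: [-0.3, 0.5, -0.8]
tcp_pos: [0.5176, -0.3795, 0.0445]
force: [-0.6, -0.1, -0.3]
```

```bash
python3 -m inch '[{"gripper":5,"tx":0,"ty":0,"tz":4,"rx":0,"ry":0,"rz":0},{"gripper":5,"tx":0,"ty":0,"tz":4,"rx":0,"ry":0,"rz":0},{"gripper":5,"tx":0,"ty":0,"tz":0,"rx":0,"ry":0,"rz":0}]'|sed -n '2p;4p'
python3 -m inch '[{"gripper":5,"tx":0,"ty":0,"tz":4,"rx":0,"ry":0,"rz":0},{"gripper":5,"tx":0,"ty":0,"tz":4,"rx":0,"ry":0,"rz":0},{"gripper":5,"tx":0,"ty":0,"tz":0,"rx":0,"ry":0,"rz":0}]'|sed -n '2p;4p'
python3 -m inch '[{"gripper":5,"tx":0,"ty":0,"tz":4,"rx":0,"ry":0,"rz":0},{"gripper":5,"tx":0,"ty":0,"tz":0,"rx":0,"ry":0,"rz":0}]'|sed -n '2p;4p'
python3 -m inch '[{"gripper":5,"tx":0,"ty":0,"tz":4,"rx":0,"ry":0,"rz":0},{"gripper":5,"tx":0,"ty":0,"tz":0,"rx":0,"ry":0,"rz":0}]'|sed -n '2p;4p'
python3 -m inch '[{"gripper":5,"tx":0,"ty":0,"tz":2.5,"rx":0,"ry":0,"rz":0},{"gripper":5,"tx":0,"ty":0,"tz":0,"rx":0,"ry":0,"rz":0}]'|sed -n '2p;4p'
```

```text
tcp_pos: [0.5175, -0.3794, 0.0364]
force: [0.9, 0.6, -0.2]
tcp_pos: [0.5173, -0.3795, 0.0283]
force: [-1.1, 0.3, -1.6]
tcp_pos: [0.5173, -0.3796, 0.0244]
force: [-2.3, -0.7, -1.7]
tcp_pos: [0.5172, -0.3796, 0.0204]
force: [-3.4, 0.0, -0.6]
tcp_pos: [0.5172, -0.3798, 0.019]
force: [-6.7, 0.3, 5.0]
```

```bash
python3 -m inch '[{"gripper":33,"tx":0,"ty":0,"tz":0,"rx":0,"ry":0,"rz":0},{"gripper":33,"tx":0,"ty":0,"tz":0,"rx":0,"ry":0,"rz":0},{"gripper":33,"tx":0,"ty":0,"tz":0,"rx":0,"ry":0,"rz":0},{"gripper":33,"tx":0,"ty":0,"tz":-10,"rx":0,"ry":0,"rz":0},{"gripper":33,"tx":0,"ty":0,"tz":-35,"rx":0,"ry":0,"rz":0},{"gripper":33,"tx":0,"ty":0,"tz":-30,"rx":0,"ry":0,"rz":0},{"gripper":33,"tx":-43.5,"ty":1,"tz":0,"rx":0,"ry":0,"rz":0},{"gripper":33,"tx":0,"ty":0,"tz":0,"rx":0,"ry":0,"rz":0},{"gripper":33,"tx":0,"ty":0,"tz":0,"rx":0,"ry":0,"rz":0}]'
python3 go.py .518 -.423 .009 0.5
python3 - <<'E'
from h import *
T=optics.capture("top");S=optics.capture("side")
for n,im in(("top",T),("side",S)):
    r,g,b=[im[:,:,i].astype(int) for i in range(3)];m=(r>120)&(g>95)&(b<70)&(r-g<60)
    if n=="top":m[:290]=0;m[320:]=0;m[:,:425]=0;m[:,455:]=0
    else:m[:150]=0;m[215:]=0;m[:,:330]=0;m[:,460:]=0
    p=np.argwhere(m)[:,::-1];print(n,len(p),p.mean(0) if len(p) else 0, plane(n,*p.mean(0),.056) if len(p) else 0)
E
```

```text
time: 65.22
tcp_pos: [0.5189, -0.4229, 0.0935]
orientation: [-2.216, -2.226, -0.001]
force: [-0.1, 0.5, -0.2]
finger_gap: 0.0327
finger_force: 0.0
at [ 0.5189 -0.4229  0.0935] turn [-0.  -0.  -0.2] shift [-0.  -0.9 84.5] t 65.2 gap 32.7 F [-0.1  0.5 -0.2] ff 0.0
top 14 [442.21428571 303.07142857] [ 0.51044713 -0.37894037  0.056     ]
side 40 [378.25 182.95] [ 0.51432425 -0.38195877  0.056     ]
```

Pin is back where it was, within image noise. Now the last bolt.

```bash
python3 -m inch '[{"gripper":33,"tx":0,"ty":-0.9,"tz":30,"rx":0,"ry":0,"rz":0},{"gripper":33,"tx":0,"ty":0,"tz":30,"rx":0,"ry":0,"rz":0},{"gripper":33,"tx":0,"ty":0,"tz":16,"rx":0,"ry":0,"rz":0},{"gripper":33,"tx":0,"ty":0,"tz":8.5,"rx":0,"ry":0,"rz":0},{"gripper":33,"tx":0,"ty":0,"tz":0,"rx":0,"ry":0,"rz":0},{"gripper":8,"tx":0,"ty":0,"tz":0,"rx":0,"ry":0,"rz":0},{"gripper":8,"tx":0,"ty":0,"tz":0,"rx":0,"ry":0,"rz":0},{"gripper":8,"tx":0,"ty":0,"tz":0,"rx":0,"ry":0,"rz":0},{"gripper":8,"tx":0,"ty":0,"tz":0,"rx":0,"ry":0,"rz":0},{"gripper":8,"tx":0,"ty":0,"tz":0,"rx":0,"ry":0,"rz":0}]'
python3 -m inch '[{"gripper":8,"tx":0,"ty":0,"tz":-15,"rx":0,"ry":0,"rz":0},{"gripper":8,"tx":0,"ty":0,"tz":-30,"rx":0,"ry":0,"rz":0},{"gripper":8,"tx":0,"ty":0,"tz":-45,"rx":0,"ry":0,"rz":0},{"gripper":8,"tx":0,"ty":0,"tz":-40,"rx":0,"ry":0,"rz":0},{"gripper":8,"tx":58,"ty":2,"tz":0,"rx":0,"ry":0,"rz":0},{"gripper":8,"tx":58,"ty":2,"tz":0,"rx":0,"ry":0,"rz":0},{"gripper":8,"tx":58,"ty":2,"tz":0,"rx":0,"ry":0,"rz":0},{"gripper":8,"tx":58,"ty":2,"tz":0,"rx":0,"ry":0,"rz":0},{"gripper":8,"tx":58,"ty":2,"tz":0,"rx":0,"ry":0,"rz":0},{"gripper":8,"tx":58,"ty":2,"tz":0,"rx":0,"ry":0,"rz":0},{"gripper":8,"tx":58,"ty":2,"tz":0,"rx":0,"ry":0,"rz":0},{"gripper":8,"tx":56,"ty":2,"tz":0,"rx":0,"ry":0,"rz":0}]'
python3 -m inch '[{"gripper":8,"tx":0,"ty":0,"tz":0,"rx":0,"ry":0,"rz":0},{"gripper":8,"tx":0,"ty":0,"tz":0,"rx":0,"ry":0,"rz":0}]'|sed -n 2,5p
python3 go.py .5315 .0415 .084 0.5
```

```text
time: 66.58
tcp_pos: [0.5179, -0.4239, 0.0104]
orientation: [2.216, 2.226, -0.001]
force: [-3.3, -1.1, 5.3]
finger_gap: 0.0141
finger_force: 58.6
time: 68.08
tcp_pos: [0.5329, 0.0413, 0.1404]
orientation: [2.214, 2.226, 0.005]
force: [0.6, -0.3, -1.4]
finger_gap: 0.0142
finger_force: 58.6
tcp_pos: [0.5325, 0.039, 0.1397]
orientation: [2.214, 2.227, 0.002]
force: [0.8, -0.8, -0.3]
finger_gap: 0.0142
at [0.5325 0.039  0.1397] turn [ 0.1  0.  -0.2] shift [ 2.5 -1.  55.7] t 68.3 gap 14.2 F [ 0.8 -0.8 -0.3] ff 58.6
```

```bash
python3 -m inch '[{"gripper":8,"tx":2,"ty":-1,"tz":20,"rx":0,"ry":0,"rz":0},{"gripper":8,"tx":0,"ty":0,"tz":25,"rx":0,"ry":0,"rz":0},{"gripper":8,"tx":0,"ty":0,"tz":10,"rx":0,"ry":0,"rz":0},{"gripper":8,"tx":0,"ty":0,"tz":0,"rx":0,"ry":0,"rz":0}]'|sed -n '2p;4p'
python3 -m inch '[{"gripper":8,"tx":0,"ty":0,"tz":4,"rx":0,"ry":0,"rz":0},{"gripper":8,"tx":0,"ty":0,"tz":3,"rx":0,"ry":0,"rz":0},{"gripper":8,"tx":0,"ty":0,"tz":0,"rx":0,"ry":0,"rz":0}]'|sed -n '2p;4p'
python3 -m inch '[{"gripper":8,"tx":0,"ty":0,"tz":3,"rx":0,"ry":0,"rz":0},{"gripper":8,"tx":0,"ty":0,"tz":0,"rx":0,"ry":0,"rz":0}]'|sed -n '2p;4p'
python3 -m inch '[{"gripper":8,"tx":0,"ty":0,"tz":3,"rx":0,"ry":0,"rz":0},{"gripper":8,"tx":0,"ty":0,"tz":0,"rx":0,"ry":0,"rz":0}]'|sed -n '2p;4p'
python3 -m inch '[{"gripper":8,"tx":0,"ty":0,"tz":4,"rx":0,"ry":0,"rz":0},{"gripper":8,"tx":0,"ty":0,"tz":0,"rx":0,"ry":0,"rz":0}]'|sed -n '2p;4p'
```

```text
tcp_pos: [0.5305, 0.0398, 0.0836]
force: [0.2, 0.2, -0.4]
tcp_pos: [0.531, 0.0409, 0.0771]
force: [-0.9, 0.0, 0.2]
tcp_pos: [0.5307, 0.0409, 0.0738]
force: [-1.0, 0.2, -0.3]
tcp_pos: [0.5306, 0.0409, 0.0707]
force: [-0.3, 0.6, -0.1]
tcp_pos: [0.5305, 0.0408, 0.0666]
force: [-0.2, 0.1, -0.6]
```

```bash
python3 -m inch '[{"gripper":8,"tx":0,"ty":0.5,"tz":4,"rx":0,"ry":0,"rz":0},{"gripper":8,"tx":0,"ty":0,"tz":0,"rx":0,"ry":0,"rz":0}]'|sed -n '2p;4p'
python3 -m inch '[{"gripper":8,"tx":0,"ty":0,"tz":4,"rx":0,"ry":0,"rz":0},{"gripper":8,"tx":0,"ty":0,"tz":0,"rx":0,"ry":0,"rz":0}]'|sed -n '2p;4p'
python3 -m inch '[{"gripper":8,"tx":0,"ty":0,"tz":4,"rx":0,"ry":0,"rz":0},{"gripper":8,"tx":0,"ty":0,"tz":0,"rx":0,"ry":0,"rz":0}]'|sed -n '2p;4p'
python3 -m inch '[{"gripper":8,"tx":0,"ty":0,"tz":4,"rx":0,"ry":0,"rz":0},{"gripper":8,"tx":0,"ty":0,"tz":0,"rx":0,"ry":0,"rz":0}]'|sed -n '2p;4p'
python3 -m inch '[{"gripper":8,"tx":0,"ty":0,"tz":2.5,"rx":0,"ry":0,"rz":0},{"gripper":8,"tx":0,"ty":0,"tz":0,"rx":0,"ry":0,"rz":0}]'|sed -n '2p;4p'
```

```text
tcp_pos: [0.5312, 0.0408, 0.0626]
force: [-0.2, 0.7, -0.4]
tcp_pos: [0.5311, 0.0408, 0.0586]
force: [0.4, 0.4, -0.0]
tcp_pos: [0.5311, 0.0408, 0.0546]
force: [0.5, 0.3, -1.1]
tcp_pos: [0.5311, 0.0408, 0.0506]
force: [-0.5, -0.6, 1.1]
tcp_pos: [0.5316, 0.0409, 0.0493]
force: [-1.9, -0.8, 6.2]
```

```bash
python3 -m inch '[{"gripper":8,"tx":0,"ty":0,"tz":1,"rx":0,"ry":0,"rz":0},{"gripper":33,"tx":0,"ty":0,"tz":0,"rx":0,"ry":0,"rz":0},{"gripper":33,"tx":0,"ty":0,"tz":0,"rx":0,"ry":0,"rz":0},{"gripper":33,"tx":0,"ty":0,"tz":0,"rx":0,"ry":0,"rz":0},{"gripper":33,"tx":0,"ty":0,"tz":-10,"rx":0,"ry":0,"rz":0},{"gripper":33,"tx":0,"ty":0,"tz":-40,"rx":0,"ry":0,"rz":0},{"gripper":33,"tx":0,"ty":0,"tz":-50,"rx":0,"ry":0,"rz":0},{"gripper":33,"tx":50,"ty":-20,"tz":0,"rx":0,"ry":0,"rz":0},{"gripper":33,"tx":50,"ty":-20,"tz":0,"rx":0,"ry":0,"rz":0},{"gripper":33,"tx":50,"ty":-20,"tz":0,"rx":0,"ry":0,"rz":0},{"gripper":33,"tx":0,"ty":0,"tz":0,"rx":0,"ry":0,"rz":0},{"gripper":33,"tx":0,"ty":0,"tz":0,"rx":0,"ry":0,"rz":0}]'
python3 - <<'E'
from h import *
T=optics.capture("top");S=optics.capture("side");r=5
for nm,m in(("h1",(.045,-.088)),("h2",(-.045,-.088)),("h3",(0,.088))):
    for n,im in(("top",T),("side",S)):
        b=(.5284,-.0448) if n=="top" else (.526,-.043)
        e=proj(n,[b[0]+m[0],b[1]+m[1],.086])[0];u,v=np.round(e).astype(int)
        p=im[v-r:v+r+1,u-r:u+r+1].astype(float).max(2);w=np.clip(70-p,0,None);yy,xx=np.mgrid[-r:r+1,-r:r+1]
        print(nm,n,"exp",e.round(1),"got",(u+(w*xx).sum()/w.sum()).round(1),(v+(w*yy).sum()/w.sum()).round(1),(w>0).sum())
r_,g,b=[T[:,:,i].astype(int) for i in range(3)];m=(r_>120)&(g>95)&(b<70)&(r_-g<60);m[:290]=0;m[320:]=0;m[:,:425]=0;m[:,455:]=0
p=np.argwhere(m)[:,::-1];print("pin",len(p),p.mean(0),plane("top",*p.mean(0),.056))
E
```

```text
time: 72.7
tcp_pos: [0.4709, 0.1905, 0.1479]
orientation: [2.215, 2.227, 0.0]
force: [0.9, 0.4, 0.2]
finger_gap: 0.0328
finger_force: 0.0
h1 top exp [367.8 253.8] got 367.9 254.1 26
h1 side exp [326.6 208.6] got 325.6 208.2 91
h2 top exp [357.1 276.8] got 357.2 276.8 29
h2 side exp [358.5 214.9] got 357.8 215.0 24
h3 top exp [306.4 246.9] got 307.0 247.3 27
h3 side exp [314.5 244.9] got 316.7 243.2 38
pin 15 [442.26666667 302.66666667] [ 0.51182606 -0.37871473  0.056     ]
```

```bash
python3 - <<'E'
from h import *
T=optics.capture("top");T0=np.load("T.npy")
for im in(cv2.imread("pics/top0.png")[:,:,::-1],T0,T):
    r,g,b=[im[290:316,430:455,i].astype(int) for i in range(3)];m=(r-b>70)&(g-b>50)&(r-g<75)
    m2=m&(g-b>0.55*r);p=np.argwhere(m2)[:,::-1]+[430,290];print(len(p),p.mean(0),p.min(0),p.max(0),im[p[:,1],p[:,0]].mean(0))
E
```

```text
2 [440.5 304.5] [440 304] [441 305] [113.   97.5  32. ]
2 [441. 301.] [440 298] [442 304] [180.5 162.5  61.5]
1 [440. 304.] [440 304] [440 304] [112.  98.  35.]
```

```bash
python3 - <<'E'
from h import *
T=optics.capture("top")
for im in(cv2.imread("pics/top0.png")[:,:,::-1],np.load("T.npy"),T):
    hsv=cv2.cvtColor(np.ascontiguousarray(im),cv2.COLOR_RGB2HSV)[290:316,430:455].astype(int)
    m=(hsv[:,:,0]>=22)&(hsv[:,:,0]<=34)&(hsv[:,:,1]>120)
    p=np.argwhere(m)[:,::-1]+[430,290];print(len(p),p.mean(0),p.min(0),p.max(0))
E
```

```text
33 [442.15151515 301.27272727] [440 298] [445 305]
34 [442.17647059 301.38235294] [440 298] [445 305]
35 [442.2        301.17142857] [440 297] [445 305]
```

The pin's outline is the same as at the start, so it stands home. Handing in.

```bash
python3 -c "
from bench import manip
print(manip.close_job())"
```

```text
the job is handed in; nothing more can be done
None
```

The job is handed in: the one relay present is seated with the lever shut, the cover is pinned and then bolted in all three holes, and the pin stands back in the block; I had no more picture views for the last check, so bolts and pin were confirmed by contact height and pixel position, and the mug and timer were not re-measured.

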